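# Load a strip of sample tubes into the sloping reader

## Task

Take the six-tube strip with the blue tab out of the white rack and lower it into the row of wells on the reader's sloping top, every tube in its own well, fully home with the white bar flush on the metal block; then let go. The metal block may stand up to 12 mm to either side of the middle of the row, so feel for the wells gently: the tubes are glass and must not be pressed hard. Leave the orange strip, the bottles and everything else where they are.

Things in the scene. Friction and masses are not known exactly. Their poses are not given: they have to be found in the camera images.
- blue_tab (a point): Middle of the blue grip tab of the strip to load, 33 mm above the underside of the strip's white bar. Axes: x across the strip (tab 10 mm thick this way: grip it across this), y along the row of tubes, z up, away from the tube ends. Tab 34 mm long (y), 36 mm tall: it ends 13 mm above this point and meets the top of the bar 23 mm below it.
- orange_tab (a point): The same point on the other strip, of the same shape but with an orange tab; it stands in the rack's other slot and must stay there.
- rack: White rack fixed to the bench, 130 (x) x 130 (y) x 45 mm high, origin at the centre of its underside, x and y along its sides. Two through slots run along its y, at x = -40 and +40 mm, 14 x 105 mm each; either may hold the blue strip.
- well_row (a point): Fixed point of the reader: middle of the row of wells if the metal block stood centred, level with the block's top face. Axes: x up the slope, y along the row, z square out of the slope, leaning 30 degrees from vertical toward the robot side; wells go straight down this z. With the strip home the tab's point is 33 mm up z from here, and both y axes are parallel (either way round).
- beaker_mid (a point): Centre of a loose glass beaker, 60 mm across, 75 mm high; leave it alone.
- jar_mid (a point): Centre of a loose small sample jar, 44 mm across, 55 mm high; leave it alone.
- amber_bottle: Loose amber bottle with yellow cap, 72 mm across, 160 mm high, origin under its centre; leave it alone.
- dark_bottle: Loose amber bottle with black cap, 64 mm across, 140 mm high, origin under its centre; leave it alone.
- clear_bottle: Loose clear bottle with blue cap, 70 mm across, 170 mm high, origin under its centre; leave it alone.
- tissue_box: Loose white and green tissue box, 110 x 210 x 70 mm high, origin under its centre; leave it alone.
- spatula: Loose spatula 180 mm long, lying flat; leave it alone.
- blue_strip: The strip with the blue tab; origin on its mid axis level with the tube ends, axes as blue_tab. Half-turn symmetric. White bar 18 x 114 x 10 mm; under it six amber glass tubes, 8 mm across, flat-ended, 18 mm apart, 27 mm long below the bar. About 40 to 75 g. At first it stands upright in a rack slot, bar on the rack's top; its z is then vertical.
- reader: The whole blue-grey reader, 260 deep x 270 wide x 180 mm high, fixed to the bench; origin under the centre of its base; its low front faces its own -x, toward the robot.
- deck: Sloping top of the reader with the aluminium block in it (36 mm in x, 142 in y, top 5 mm proud of the deck); same origin and axes as well_row. The block has six wells along y, 12.5 mm (x) by 10 mm (y), 18 mm apart, 31 mm deep, small chamfers, flat between and beyond. It is clamped hard anywhere within 12 mm either side of well_row along y (not reported, differs each time); exact in x.
Not all that is in view belongs to the job. What is shaped like the blue_strip but green or red is not meant.

How it is judged (in metres and radians):
On the way:
1. the blue strip is lifted clear of the rack (height (world z) of blue_tab above 0.125 m), for 0.1 s.
At the end, for the whole second after the job is handed in: The blue strip stands at rest in the reader's wells, all six tubes home: its bar within 2.5 mm of the block's top, within 4 mm of the row across the slope and 14.5 mm along it, square to the slope and the row within 0.06 rad (z of blue_tab in the frame of well_row between 0.03 and 0.0355 m and x of blue_tab in the frame of well_row between -0.004 and 0.004 m and y of blue_tab in the frame of well_row between -0.0145 and 0.0145 m and angle between the z axis of blue_tab and the z axis of well_row, either way round below 0.06 rad and angle between the y axis of blue_tab and the y axis of well_row, either way round below 0.06 rad and linear speed of blue_strip below 0.01 m/s); the robot touches nothing.
It fails at once if the blue strip is pressed on the reader with more than 45 N (contact force between blue_strip and reader above 45 N).
It fails at once if the orange strip is moved more than 15 mm (distance of orange_tab from where it was at the start of the episode above 0.015 m).
It fails at once if a bystander is moved more than 25 mm (distance of any of beaker_mid, jar_mid, amber_bottle, dark_bottle, clear_bottle, tissue_box, spatula from where it was at the start of the episode above 0.025 m).
It also fails if it takes over 69 s, if anything falls off the work surface, if the arm or the gripper's body presses on something with over 40 N, if the wrist force passes 120 N, or if a joint passes its speed limit or range.

## Robot

A 6-joint arm with a two-finger parallel gripper is mounted at the origin on the work surface. World frame = base frame: x ahead of the robot, y to its left, z up, the work surface at z = 0. Lengths are in m, angles in degrees, forces in N, time in s.
With the tool pointing down it reaches from about 0.4 to 0.825 m from the base axis. Payload 7 kg.
Tool frame: the origin (TCP) lies midway between the tips of the shut fingers; the grasp point (between the pads) lies 19 mm behind it; z points along the fingers, y is the direction in which the jaws open and shut (so a half turn about z gives the same grasp; the last joint's range is limited). The gripper opens to 88 mm and grips with 3 to 60 N. Pads are 19 mm wide; open, the fingers measure 130 mm over their backs; the gripper's body (78 mm by 193 mm) begins 47 mm behind the grasp point.
Start: joints at [91.622, 20.546, 0.682, 0, -70.136, -16.507], TCP at [0.173, 0.652, 0.227] pointing down, gripper open.
Joint ranges: [-176.03, 176.03], [-82.01, 121.73], [-58.28, 71.71], [-173.87, 95.51], [-174.79, -0.11], [-173.66, 173.66]. Speed limits (degrees/s): [136.94, 136.94, 172.46, 180, 180, 180].

## Interface

Orientations are given as [roll, pitch, yaw] about the fixed x, y, z axes, in that order (R = Rz(yaw) Ry(pitch) Rx(roll)).
In Python, from plant import r gives the robot as it stands. The module is installed in compiled form; this text tells all that it offers.
- The arm moves only by the tool send_rows, never from a script. Its argument "motion" is a list of rows, each an object with "travel": the shift along the tool's x, y, z in m, a list of three; "spin": the turn about the tool's z in degrees. In form: [{"travel": [tx, ty, tz], "spin": spin}, ...]. A call has 1 to 5 rows; each row shifts and turns the pose as measured when the row begins, along the tool's axes as they then stand; what a row does not reach is not made up. A row lasts 1/12 s, in which the tool goes at most 41.7 mm and 7.16 degrees, less where a joint would pass 70% of its speed; a pose out of reach is approached as far as the arm can. A call is refused whole if a number of a shift passes 0.0417 or a number of a turn 7.16, either way. A call with a gripper value outside its range is refused whole. "gripper" is the gripper command: -1 is shut, 1 is fully open, values between are in proportion, set as the call begins (left out, the last holds). The fingers move at their own pace and stop on an object; "squeeze" is the grip in N (left out, the last holds). Time passes only in rows, so rows that do not move let the fingers close. It gives the time, the measured TCP pose, the force and the opening at its end, in the units of the state.
- r.get_state(): the state, without advancing time (a new reading comes with each control period).
- r.capture(name): name is "side" or "top"; returns (picture, depth): 400x640x3 uint8, blue, green, red; 400x640 float32, m along the optical axis (not along the pixel's ray), 0 where there is no reading.
- r.get_calibration(name): a dict with "fov_y" (degrees; the focal length in pixels is half the picture's height over the tangent of half this angle, whatever the lens; pixels are square), "cx", "cy" (the principal point, pixels), "origin" and "orientation" of the camera in the world. Camera axes: x right, y down, z forward; pixel columns grow to the right and rows downward; lengths in m; the calibration is good to about 2 mm. A picture is of the moment at which its call begins. get_calibration takes no time and is no camera call.
- r.close_job(): hands the job in, once; it reports no verdict.
Trained networks look in the newest picture that a camera, given by its name, has taken for a name from the list of things; names that differ only in an ending like _2 or _b are one class to them, and where a whole thing is asked for, a point or a joint stands for the part that bears it (a point fixed in the world has none). Each returns a list of dicts, best first, with "conf" (0 to 1); they miss things now and then, are a little off and sometimes report something else, mostly with a low value. They report only what shows in the picture. A call takes as long as a camera call. They do not tell look-alikes from the thing itself.
- r.boxes_of(camera, target): "at" ([x, y, z] in m, in the coordinates of the camera as it stood for that picture, good to about 4 mm: the middle of the surface that is visible of it).
- r.pinpoint(camera, target): "at" ([x, y, z] in m, in the coordinates of the camera as it stood for that picture, good to about 4 mm: a listed point, or the origin of a listed thing).
The state is a dict: "time_s": time; "joints": joint angles; "qd": joint speeds; "joint_torque": joint torques, N m; "tcp_pos": TCP position; "eef_rot": TCP orientation; "contact_force": force on the tool from outside, world axes, zero at the start; "moment": the same for the moment, N m; "gripper_width": finger opening in m.
Only numpy, scipy, OpenCV 4.12 (cv2) and the standard library are available. Lean on these libraries where they do the work, as an engineer would, in place of code of your own. Each camera call takes 0.05 s, during which the arm holds its last target. There are 200 camera calls.

## Working session

There is one attempt and no reset: what is moved stays moved. The work goes in short steps, Python scripts to look and compute and a tool call to move; the robot and the scene stay as the last step left them, time stands still between calls to the robot, and variables do not carry over. Pictures are saved under pics/ and viewed, about 8 in all and at most 12, crops included, and the job is handed in when it is done.

Besides the shell and the picture viewer there is one more tool, called as name([rows], argument=value, ...), one row to a line, values as JSON. send_rows: Moves the arm, as the interface text tells. Its arguments: {"type":"object","properties":{"motion":{"type":"array"},"gripper":{"type":"number"},"squeeze":{"type":"number"}},"required":["motion"]}

```bash
mkdir -p pics; ls; cat > h.py <<'E'
import numpy as np, cv2
from plant import r
from scipy.spatial.transform import Rotation as R
def cam(n):
    c=r.get_calibration(n); f=200/np.tan(np.radians(c["fov_y"]/2))
    o=np.array(c["orientation"],float)
    M=o if o.shape==(3,3) else R.from_euler('xyz',o,degrees=True).as_matrix()
    return f,c["cx"],c["cy"],np.array(c["origin"]),M
def w(n,p):
    f,cx,cy,o,M=cam(n); return o+M@np.array(p)
def px(n,P):
    f,cx,cy,o,M=cam(n); q=M.T@(np.array(P)-o); return f*q[0]/q[2]+cx, f*q[1]/q[2]+cy
def cloud(n,d):
    f,cx,cy,o,M=cam(n); v,u=np.mgrid[0:400,0:640]
    return np.stack([(u-cx)/f*d,(v-cy)/f*d,d],-1)@M.T+o
E
python3 - <<'E'
from h import *
print(r.get_state())
ims=[]
for n in("top","side"):
    print(r.get_calibration(n))
    im,d=r.capture(n); ims.append(im); np.save(n+"_d.npy",d); np.save(n+"_i.npy",im)
    for t in("blue_tab","orange_tab","rack","well_row","reader"):
        for q in r.pinpoint(n,t)[:3]:
            P=w(n,q["at"]); print(n,t,round(q["conf"],2),P.round(4),np.round(px(n,P)))
    cv2.imwrite(f"pics/{n}0.png",im)
E
```

```text
pics
{'time_s': 0.0, 'joints': array([ 9.16217740e+01,  2.05893097e+01,  6.32609534e-01, -1.93330695e-02,
       -7.01358766e+01, -1.65072917e+01]), 'qd': array([ 0.0514805 ,  0.12601726,  0.03278154,  0.09373985, -0.09901842,
        0.01307834]), 'joint_torque': array([-2.41434309e-04, -5.82713091e+01,  2.93050611e+01,  6.99747384e+00,
        6.82278143e-03, -1.51419463e-04]), 'tcp_pos': array([0.1733009 , 0.65185695, 0.22564031]), 'eef_rot': array([ 1.79906074e+02, -8.88167179e-03, -1.48920943e+01]), 'contact_force': array([0.08671982, 0.67149927, 0.05575161]), 'moment': array([-0.04553561,  0.01502438, -0.02750223]), 'gripper_width': 0.0878193736132191}
{'fov_y': 42.19212703769999, 'cx': 316.12471562259685, 'cy': 200.3438128939298, 'origin': array([0.39579401, 0.15814959, 1.55150989]), 'orientation': array([-173.25070646,   -0.70311487,  -91.66144418])}
top blue_tab 0.79 [0.3131 0.1847 0.0606] [301. 291.]
top blue_tab 0.73 [0.5144 0.3877 0.0618] [229. 222.]
top blue_tab 0.48 [0.5752 0.2273 0.0786] [284. 199.]
top orange_tab 0.63 [0.5069 0.2062 0.0765] [292. 223.]
top orange_tab 0.39 [0.5798 0.2261 0.0159] [285. 200.]
top rack 0.62 [0.54   0.2188 0.0011] [288. 214.]
top well_row 0.96 [ 0.5366 -0.202   0.1225] [438. 207.]
top reader 0.56 [ 0.5474 -0.2163  0.0018] [433. 207.]
{'fov_y': 46.493802334379794, 'cx': 317.3601374932133, 'cy': 205.39058876359888, 'origin': array([ 0.41162243, -0.61079042,  0.78398751]), 'orientation': array([-131.63666663,    0.41423853,  -10.87302381])}
side blue_tab 0.96 [0.3101 0.1844 0.062 ] [209. 221.]
side blue_tab 0.94 [0.5749 0.2342 0.0776] [320. 187.]
side blue_tab 0.94 [0.5125 0.3859 0.0633] [286. 158.]
side orange_tab 0.66 [0.4971 0.2031 0.0792] [290. 199.]
side rack 0.85 [ 0.5342  0.2146 -0.0008] [305. 219.]
side well_row 0.74 [ 0.5315 -0.1994  0.1237] [345. 334.]
side reader 0.8 [ 0.55   -0.2154 -0.0027] [355. 380.]
side reader 0.31 [ 0.5311 -0.1989  0.1238] [345. 334.]
```

View pics/top0.png

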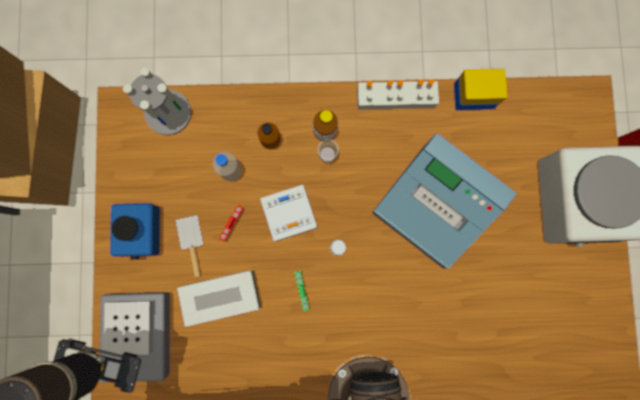

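View pics/side0.png

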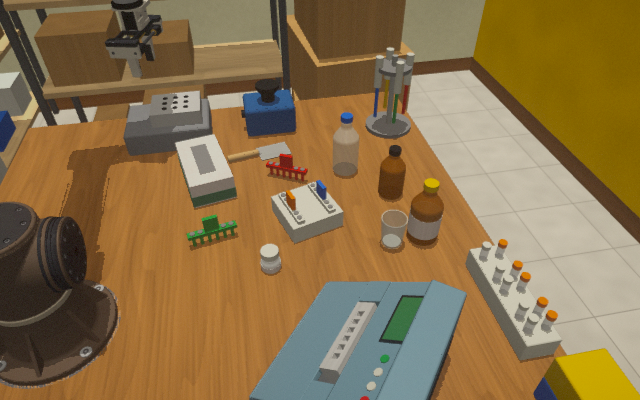

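The top view shows the blue tab at (284,199), in the far slot of the white rack, and orange at (292,224). The look-alikes are the green strip at (302,290) and the red one at (231,223). In the side view these are blue (321,188), orange (290,200), green (211,224) and red (287,160). I choose blue. The reader block is at (438,207) in the top view.

```bash
python3 - <<'E'
from h import *
crops=[]
for n,c,s in(("top",(288,212),35),("side",(307,205),50),("top",(438,207),35),("side",(345,338),60)):
    im=np.load(n+"_i.npy"); x,y=c
    crops.append(cv2.resize(im[max(0,y-s):y+s,x-s:x+s],(390,290 if False else 390),interpolation=cv2.INTER_CUBIC))
cv2.imwrite("pics/crop.png",cv2.resize(np.vstack([np.hstack(crops[:2]),np.hstack(crops[2:])]),(600,600)))
for n in("top","side"):
    im=np.load(n+"_i.npy"); d=np.load(n+"_d.npy"); C=cloud(n,d); H=cv2.cvtColor(im,cv2.COLOR_BGR2HSV)
    def near(P,rad): return (np.hypot(C[...,0]-P[0],C[...,1]-P[1])<rad)&(d>0)
    b=near((.575,.231),.06)&(H[...,0]>100)&(H[...,0]<130)&(H[...,1]>110)
    P=C[b]; t=P[P[:,2]>.07]; print(n,"blue",len(P),P.mean(0).round(4),P.max(0).round(4),P.min(0).round(4))
    print(' tops',cv2.minAreaRect((t[:,:2]*1000).astype(np.float32)))
    k=near((.537,.218),.11)&(C[...,2]>.03)&(C[...,2]<.06)
    print(' rack',cv2.minAreaRect((C[k][:,:2]*1000).astype(np.float32)), np.median(C[k][:,2]))
    k=near((.545,-.21),.2)&(C[...,2]>.03)
    print(' reader',cv2.minAreaRect((C[k][:,:2]*1000).astype(np.float32)))
    # block: bright low saturation
    k=near((.535,-.2),.1)&(H[...,1]<50)&(H[...,2]>120)
    P=C[k]; print(' block',len(P),cv2.minAreaRect((P[:,:2]*1000).astype(np.float32)),P.mean(0).round(4))
    k=near((.55,-.215),.12)&(H[...,1]>60)&(C[...,2]>.05)
    P=C[k]; 
    for _ in range(6):
        A=np.c_[P[:,:2],np.ones(len(P))]; s=np.linalg.lstsq(A,P[:,2],rcond=None)[0]; e=P[:,2]-A@s; P=P[abs(e)<max(.004,1.5*e.std())]
    print(' deck plane',s.round(4),'slope',np.degrees(np.arctan(np.hypot(*s[:2]))),'dir',np.degrees(np.arctan2(s[1],s[0])),len(P),e.std())
E
```

```text
top blue 31 [0.5773 0.2279 0.0914] [0.5836 0.2402 0.0965] [0.5716 0.2147 0.0843]
 tops ((577.3673095703125, 227.52056884765625), (7.760496139526367, 27.714765548706055), 17.263763427734375)
 rack ((540.09716796875, 216.36257934570312), (130.33717346191406, 130.4356231689453), 16.35677719116211) 0.04613926399097168
 reader ((549.2072143554688, -217.6707763671875), (271.27459716796875, 261.9742431640625), 50.11689376831055)
 block 966 ((538.2252807617188, -208.2576446533203), (174.26124572753906, 99.78948974609375), 75.13983154296875) [ 0.5408 -0.2059  0.1181]
 deck plane [ 0.4503 -0.3711 -0.198 ] slope 30.26180442722046 dir -39.490948431268706 3198 0.002076702566597527
side blue 99 [0.5748 0.2244 0.0811] [0.5838 0.2433 0.0955] [0.5682 0.2097 0.06  ]
 tops ((575.3961181640625, 226.32586669921875), (10.42892837524414, 32.921348571777344), 17.462095260620117)
 rack ((537.65478515625, 218.0901336669922), (132.36495971679688, 136.79942321777344), 16.677207946777344) 0.04517742067514113
 reader ((549.815673828125, -216.24295043945312), (271.07867431640625, 260.3898010253906), 50.32000732421875)
 block 1706 ((513.6658325195312, -200.5953826904297), (170.66397094726562, 141.23971557617188), 76.07081604003906) [ 0.5375 -0.2068  0.1247]
 deck plane [ 0.4568 -0.3648 -0.1991] slope 30.30982990210079 dir -38.6083368169521 3125 0.0011711693193541077
```

View pics/crop.png

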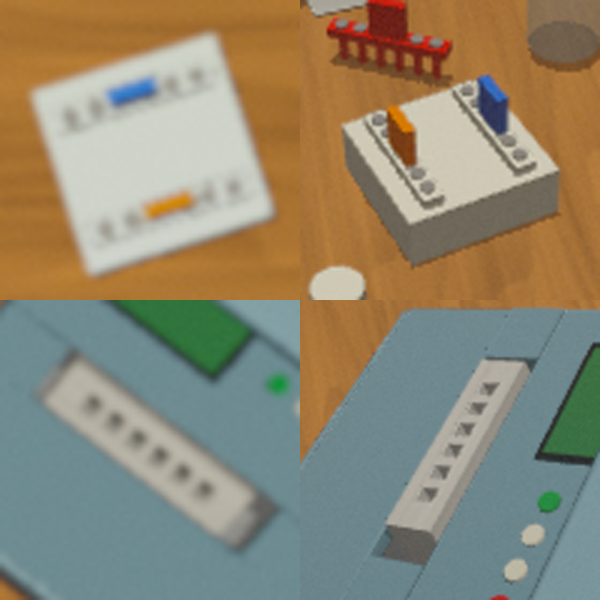

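Blue tab confirmed upright in the rack's far slot, crop (132,90). All six wells are visible in the block, from crop (92,405) to (207,490). Now I rectify the block face to measure the wells.

```bash
cat >> h.py <<'E'
yawR=-39.8
def deckR(yaw=yawR):
    a,s=np.radians(yaw),np.radians(30)
    ux=np.array([np.cos(a),np.sin(a),0]); Y=np.array([-np.sin(a),np.cos(a),0])
    X=ux*np.cos(s)+np.array([0,0,np.sin(s)]); return np.c_[X,Y,np.cross(X,Y)]
W0=np.array([.534,-.2007,.123])
def rect(n,im,W,sc=4,hx=35,hy=95):
    D=deckR(); v,u=np.mgrid[0:2*hx*sc,0:2*hy*sc]
    x=(hx-v/sc)/1000; y=(hy-u/sc)/1000   # rows: down-slope, cols: -y
    P=W+x[...,None]*D[:,0]+y[...,None]*D[:,1]
    f,cx,cy,o,M=cam(n); q=(P-o)@M
    return cv2.remap(im,(f*q[...,0]/q[...,2]+cx).astype(np.float32),(f*q[...,1]/q[...,2]+cy).astype(np.float32),cv2.INTER_LINEAR)
E
python3 - <<'E'
from h import *
D=deckR(); out=[]
for n in("top","side"):
    im=np.load(n+"_i.npy"); d=np.load(n+"_d.npy"); C=cloud(n,d); L=(C-W0)@D
    k=(abs(L[...,0])<.014)&(abs(L[...,1])<.05)&(d>0)
    z=L[...,2][k]; print(n,"block z",np.percentile(z,[25,50,75]).round(4))
    k2=(abs(L[...,0])>.03)&(abs(L[...,0])<.04)&(abs(L[...,1])<.05)&(d>0); print(" deck z",np.median(L[...,2][k2]).round(4))
    p=W0+np.median(z)*D[:,2]
    rc=rect(n,im,p); out.append(rc)
    g=cv2.cvtColor(rc,cv2.COLOR_BGR2GRAY).astype(float)
    H=cv2.cvtColor(rc,cv2.COLOR_BGR2HSV)
    prof=g[:,380-200:380+200]; # find well row
    m=((H[...,1]<60)&(H[...,2]>110)).astype(np.uint8)
    m=cv2.morphologyEx(m,cv2.MORPH_CLOSE,np.ones((50,50))); 
    nn,lab,st,ce=cv2.connectedComponentsWithStats(m); i=1+st[1:,4].argmax()
    cs=max(cv2.findContours((lab==i).astype(np.uint8),0,2)[0],key=cv2.contourArea); q=cv2.minAreaRect(cs)
    print(" block x,y mm",35-q[0][1]/4,95-q[0][0]/4,np.array(q[1])/4,q[2])
    hole=((g<150*1)&(lab==i)).astype(np.uint8)
    box=np.zeros_like(hole); cv2.circle
    er=cv2.erode((lab==i).astype(np.uint8),np.ones((40,40)))
    vals=g[er>0]; th=(np.percentile(vals,5)+np.percentile(vals,80))/2
    hole=((g<th)&(er>0)).astype(np.uint8)
    nn,lb,st,ce=cv2.connectedComponentsWithStats(hole)
    for j in range(1,nn):
        if st[j,4]>100: print("  hole x %.1f y %.1f w %.1f h %.1f"%(35-ce[j][1]/4,95-ce[j][0]/4,st[j,2]/4,st[j,3]/4))
cv2.imwrite("pics/rect.png",np.vstack(out))
E
```

```text
top block z [-0.0065 -0.0022  0.0004]
 deck z -0.0054
 block x,y mm 0.125 -3.5 [ 69.75 182.5 ] 90.0
  hole x 22.5 y -6.6 w 177.5 h 51.5
  hole x 3.5 y 48.9 w 10.0 h 11.0
  hole x 3.7 y 30.9 w 10.0 h 11.0
  hole x 3.5 y -23.5 w 10.0 h 11.0
  hole x 3.4 y 12.6 w 10.0 h 10.8
  hole x 3.3 y -5.2 w 10.0 h 11.0
  hole x 3.5 y -41.3 w 9.8 h 10.8
  hole x -17.3 y 5.0 w 128.0 h 2.0
side block z [-0.0014 -0.0003  0.0004]
 deck z -0.0048
 block x,y mm 0.125 0.125 [ 69.75 189.75] 90.0
  hole x -1.4 y 13.7 w 190.0 h 70.0
  hole x 1.4 y -22.6 w 11.2 h 13.8
  hole x 1.4 y -40.5 w 10.8 h 13.2
  hole x 1.2 y 49.5 w 12.5 h 13.5
  hole x 1.5 y -4.7 w 11.2 h 12.2
  hole x 1.1 y 31.7 w 10.8 h 12.5
  hole x 1.0 y 13.3 w 11.2 h 12.8
```

View pics/rect.png

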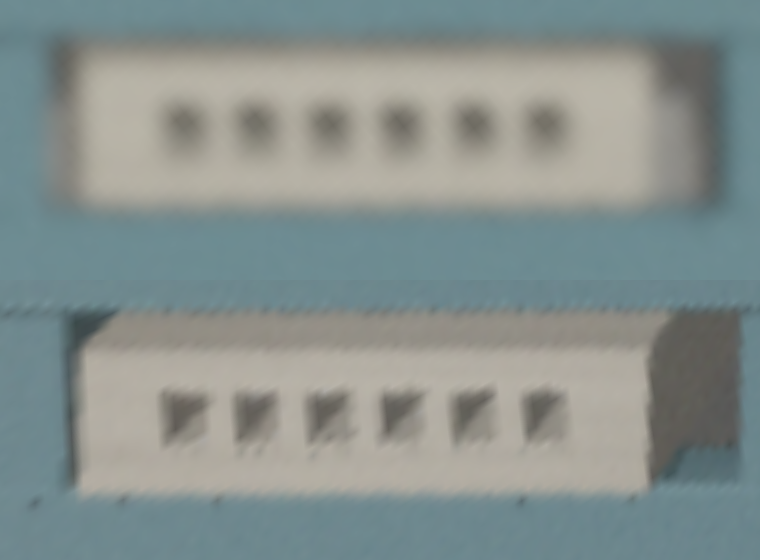

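Wells: the row centre is about +4 mm along the row and +1 mm up the slope from my nominal well_row, with reader yaw −39.8°. The tab is at about (0.576, 0.228, 0.078) with rack yaw 16.5°. Moving above the rack now.

send_rows([
  {"travel": [0.033,0.02,0],"spin": 0},
  {"travel": [0.033,0.02,0],"spin": 0},
  {"travel": [0.033,0.02,0],"spin": 0},
  {"travel": [0.033,0.02,0],"spin": 0},
  {"travel": [0.033,0.02,0],"spin": 0},
], gripper=1)

```text
time_s: 1.02
tcp_pos: [0.3065, 0.5139, 0.2246]
eef_rot: [180.0, -0.0, -14.3]
contact_force: [-0.1, 0.4, 0.7]
gripper_width: 0.0877
```

send_rows([
  {"travel": [0.033,0.02,0],"spin": 0},
  {"travel": [0.033,0.02,0],"spin": 0},
  {"travel": [0.033,0.02,0],"spin": 0},
  {"travel": [0.033,0.02,0],"spin": 0},
  {"travel": [0.033,0.02,0],"spin": 0},
])

```text
time_s: 1.43
tcp_pos: [0.4466, 0.3688, 0.2263]
eef_rot: [-179.8, -0.1, -14.2]
contact_force: [0.5, -0.1, -0.5]
gripper_width: 0.0879
```

send_rows([
  {"travel": [0,0,0],"spin": 7},
  {"travel": [0,0,0],"spin": 7},
  {"travel": [0,0,0],"spin": 7},
  {"travel": [0,0,0],"spin": 7},
  {"travel": [0,0,0],"spin": 7},
])

```text
time_s: 1.85
tcp_pos: [0.4529, 0.3605, 0.2273]
eef_rot: [-179.8, 0.0, -49.9]
contact_force: [0.0, -0.1, 0.6]
gripper_width: 0.0874
```

send_rows([
  {"travel": [0,0,0],"spin": 7},
  {"travel": [0,0,0],"spin": 7},
  {"travel": [0,0,0],"spin": 7},
  {"travel": [0,0,0],"spin": 2.5},
])

```text
time_s: 2.18
tcp_pos: [0.4533, 0.36, 0.2279]
eef_rot: [-179.7, 0.2, -74.3]
contact_force: [0.7, -0.1, 0.3]
gripper_width: 0.0879
```

send_rows([
  {"travel": [0.032,-0.016,0],"spin": 0},
  {"travel": [0.032,-0.016,0],"spin": 0},
  {"travel": [0.032,-0.016,0],"spin": 0},
  {"travel": [0.032,-0.016,0],"spin": 0},
  {"travel": [0.032,-0.016,0],"spin": 0},
])

```text
time_s: 2.6
tcp_pos: [0.5742, 0.2289, 0.2292]
eef_rot: [-179.6, 0.3, -73.9]
contact_force: [0.8, 0.5, -0.1]
gripper_width: 0.0876
```

send_rows([
  {"travel": [0,0,0.03],"spin": 0},
  {"travel": [0,0,0.02],"spin": 0},
  {"travel": [0,0,0],"spin": 0},
])

```text
time_s: 2.85
tcp_pos: [0.5803, 0.2232, 0.1794]
eef_rot: [-179.3, 0.3, -74.4]
contact_force: [-0.4, 0.2, 0.2]
gripper_width: 0.0881
```

send_rows([
  {"travel": [-0.006,0.003,0.02],"spin": 0},
  {"travel": [0,0,0.03],"spin": 0},
  {"travel": [0,0,0.02],"spin": 0},
  {"travel": [0,0,0],"spin": 0},
], gripper=-0.1)

```text
time_s: 3.18
tcp_pos: [0.5782, 0.2297, 0.1114]
eef_rot: [-179.1, 0.4, -74.4]
contact_force: [-0.5, -0.4, -1.4]
gripper_width: 0.0666
```

```bash
python3 - <<'E'
from h import *
s=r.get_state(); print(s["tcp_pos"],s["eef_rot"],s["gripper_width"],s["joints"])
im,d=r.capture("side")
for q in r.pinpoint("side","blue_tab")[:4]: print(q["conf"],w("side",q["at"]))
cv2.imwrite("pics/g1.png",cv2.resize(im[100:260,230:430],(800,640))[:600])
E
```

```text
[0.57815743 0.22973139 0.11135149] [-179.07987832    0.35437577  -74.35570484] 0.06658011745080211 [ 39.65951281  20.4851216  -15.62114446   0.06368233 -52.90906061
 -24.05603236]
0.84 [0.30983087 0.18528601 0.06142101]
0.83 [0.57693419 0.23024865 0.07803388]
0.55 [0.51108843 0.38373615 0.06225974]
```

View pics/g1.png

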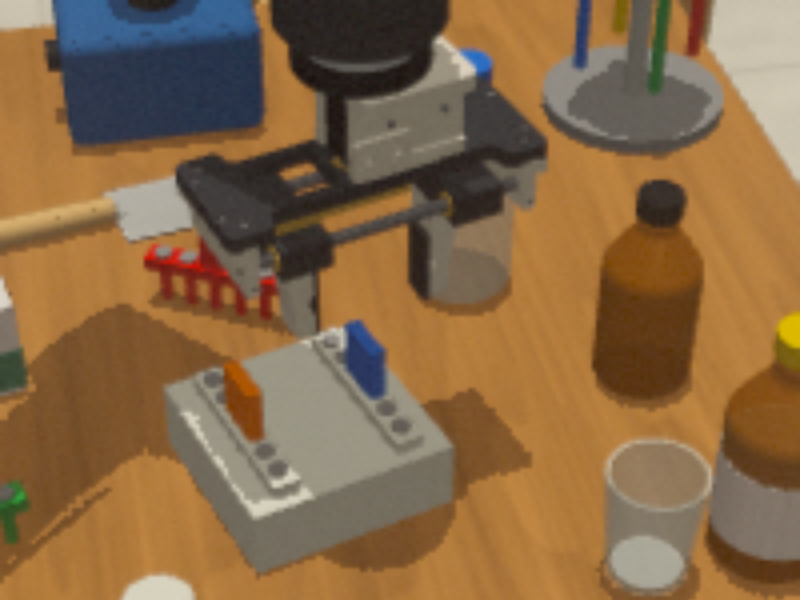

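The jaws straddle the blue tab in the crop at (365,358), with the orange tab clear at (242,398). Descending and gripping.

send_rows([
  {"travel": [0,0,0.025],"spin": 0},
  {"travel": [0,0,0.02],"spin": 0},
  {"travel": [0,0,0.004],"spin": 0},
  {"travel": [0,0,0],"spin": 0},
])

```text
time_s: 3.62
tcp_pos: [0.5861, 0.2356, 0.075]
eef_rot: [-178.1, 0.6, -74.1]
contact_force: [0.7, 0.4, 0.8]
gripper_width: 0.0402
```

send_rows([
  {"travel": [0,0,0],"spin": 0},
  {"travel": [0,0,0],"spin": 0},
  {"travel": [0,0,0],"spin": 0},
  {"travel": [0,0,0],"spin": 0},
  {"travel": [0,0,0],"spin": 0},
], gripper=-1, squeeze=35)

```text
time_s: 4.03
tcp_pos: [0.589, 0.2378, 0.0826]
eef_rot: [-177.6, 0.7, -74.0]
contact_force: [-1.7, 0.0, 0.3]
gripper_width: 0.0118
```

```bash
python3 - <<'E'
from h import *
d=np.load("top_d.npy"); C=cloud("top",d); k=d>0
# heights map over work area, esp right side
for y0 in np.arange(-.9,-.05,.1):
    row=[]
    for x0 in np.arange(.0,1.,.1):
        m=k&(C[...,0]>x0)&(C[...,0]<x0+.1)&(C[...,1]>y0)&(C[...,1]<y0+.1)
        row.append("%.2f"%C[...,2][m].max() if m.any() else "-")
    print("y%.1f"%y0,row)
E
```

```text
y-0.9 ['-0.01', '-0.00', '-0.00', '-0.00', '-0.00', '-', '-', '-0.00', '-0.00', '-0.00']
y-0.8 ['0.01', '0.01', '0.01', '0.01', '0.20', '0.20', '0.20', '0.01', '0.01', '0.01']
y-0.7 ['0.01', '0.01', '0.01', '0.01', '0.20', '0.20', '0.20', '0.01', '0.01', '0.01']
y-0.6 ['0.01', '0.01', '0.01', '0.01', '0.20', '0.20', '0.20', '0.01', '0.01', '0.01']
y-0.5 ['0.01', '0.01', '0.01', '0.01', '0.01', '0.17', '0.01', '0.01', '0.13', '0.13']
y-0.4 ['0.01', '0.01', '0.01', '0.01', '0.16', '0.19', '0.19', '0.02', '0.13', '0.13']
y-0.3 ['0.01', '0.01', '0.01', '0.09', '0.14', '0.19', '0.19', '0.19', '0.13', '0.12']
y-0.2 ['0.03', '0.01', '0.01', '0.05', '0.10', '0.15', '0.19', '0.19', '0.10', '0.10']
y-0.1 ['0.28', '0.26', '0.01', '0.01', '0.07', '0.11', '0.12', '0.01', '0.11', '0.10']
```

send_rows([
  {"travel": [0,0,0],"spin": 0},
], gripper=-0.5)

```text
time_s: 4.12
tcp_pos: [0.5891, 0.2379, 0.0831]
eef_rot: [-177.5, 0.7, -74.0]
contact_force: [-0.9, 0.1, -0.2]
gripper_width: 0.0144
```

send_rows([
  {"travel": [0,0,0],"spin": 0},
])

```text
time_s: 4.2
tcp_pos: [0.5893, 0.2379, 0.0835]
eef_rot: [-177.5, 0.7, -74.0]
contact_force: [0.3, -0.2, -0.4]
gripper_width: 0.0194
```

send_rows([
  {"travel": [0,0,0],"spin": 0},
])

```text
time_s: 4.28
tcp_pos: [0.5894, 0.238, 0.0837]
eef_rot: [-177.5, 0.7, -74.0]
contact_force: [-0.1, 0.3, -0.2]
gripper_width: 0.0209
```

```bash
python3 - <<'E'
from h import *
for i in range(3):
    s=r.get_state(); print(s["time_s"],s["tcp_pos"],s["eef_rot"],s["joints"],s["qd"],s["gripper_width"],s["contact_force"]); 
    im,d=r.capture("side")
for q in r.pinpoint("side","blue_tab")[:4]: print(q["conf"],w("side",q["at"]))
E
```

```text
4.2833 [0.58936028 0.2379612  0.08370727] [-177.49302793    0.7476104   -74.01790054] [ 39.75423281  22.41229651 -17.06445783   0.44016127 -47.92855371
 -24.07602632] [-0.09361105 -0.14930134  0.0535415   0.02207657 -0.0966306   0.0367022 ] 0.020906445948728706 [-0.1366337   0.32950003 -0.24284974]
4.3333 [0.58935685 0.23797206 0.0836896 ] [-177.49392574    0.74515089  -74.01421955] [ 39.75635921  22.4140715  -17.06530771   0.44261357 -47.92774177
 -24.07602399] [-0.02481714  0.20249066 -0.09160574  0.0701705   0.0367015   0.02250454] 0.02129195698881794 [-0.27714754 -0.0216151   0.32379978]
4.3833 [0.58933751 0.237972   0.08361556] [-177.49916688    0.74370067  -74.01110861] [ 39.75696634  22.42005472 -17.06656629   0.44141344 -47.92586154
 -24.07269672] [-0.02009569  0.07222253 -0.07587616 -0.0461828   0.00997564 -0.02163341] 0.021627272301648758 [-0.345663   -0.1917779   0.04606104]
0.86 [0.58139178 0.23482153 0.08009267]
0.64 [ 5.48480955e-01 -2.12282922e-01 -4.99752666e-04]
0.59 [0.31415233 0.18446438 0.06124803]
0.59 [0.51428315 0.38339312 0.06253555]
```

send_rows([
  {"travel": [0.002,0.009,0],"spin": 0},
  {"travel": [0,0.002,0.008],"spin": 0},
  {"travel": [0,0,0.008],"spin": 0},
  {"travel": [0,0,0.006],"spin": 0},
  {"travel": [0,0,0.004],"spin": 0},
], gripper=-0.15)

```text
time_s: 4.9
tcp_pos: [0.5791, 0.2331, 0.055]
eef_rot: [-177.5, 0.8, -74.0]
contact_force: [-0.7, 0.5, -0.5]
gripper_width: 0.0372
```

send_rows([
  {"travel": [0,0,0],"spin": 0},
])

```text
time_s: 4.98
tcp_pos: [0.5784, 0.2326, 0.0534]
eef_rot: [-177.6, 0.7, -74.0]
contact_force: [0.1, -0.4, -0.5]
gripper_width: 0.0372
```

send_rows([
  {"travel": [0,0,0],"spin": 0},
])

```text
time_s: 5.07
tcp_pos: [0.5783, 0.2325, 0.0528]
eef_rot: [-177.6, 0.7, -74.0]
contact_force: [-0.4, -0.3, 0.0]
gripper_width: 0.0374
```

send_rows([
  {"travel": [0,0,-0.006],"spin": 0},
  {"travel": [0,0,0],"spin": 0},
  {"travel": [0,0,0],"spin": 0},
])

```text
time_s: 5.32
tcp_pos: [0.5783, 0.2324, 0.0591]
eef_rot: [-177.7, 0.7, -74.0]
contact_force: [-0.2, 0.4, 0.1]
gripper_width: 0.0371
```

send_rows([
  {"travel": [0,0,0],"spin": 0},
  {"travel": [0,0,0],"spin": 0},
  {"travel": [0,0,0],"spin": 0},
  {"travel": [0,0,0],"spin": 0},
], gripper=-1, squeeze=35)

```text
time_s: 5.65
tcp_pos: [0.579, 0.2329, 0.0605]
eef_rot: [-177.5, 0.7, -74.0]
contact_force: [0.2, -0.3, 0.6]
gripper_width: 0.0159
```

send_rows([
  {"travel": [0,0,0],"spin": 0},
  {"travel": [0,0,0],"spin": 0},
  {"travel": [0,0,0],"spin": 0},
])

```text
time_s: 5.9
tcp_pos: [0.5782, 0.2327, 0.0606]
eef_rot: [-177.6, 0.7, -74.0]
contact_force: [-1.0, -0.3, 1.4]
gripper_width: 0.01
```

send_rows([
  {"travel": [0,0,-0.015],"spin": 0},
  {"travel": [0,0,-0.02],"spin": 0},
  {"travel": [0,0,-0.03],"spin": 0},
  {"travel": [0,0,-0.03],"spin": 0},
  {"travel": [0,0,-0.03],"spin": 0},
])

```text
time_s: 6.32
tcp_pos: [0.5698, 0.2271, 0.1805]
eef_rot: [-178.5, 0.4, -74.1]
contact_force: [0.6, 1.0, -0.7]
gripper_width: 0.0095
```

```bash
python3 - <<'E'
from h import *
s=r.get_state(); print(s["tcp_pos"],s["eef_rot"],s["gripper_width"],s["joints"],s["contact_force"])
im,d=r.capture("side")
for q in r.pinpoint("side","blue_tab")[:4]: print(q["conf"],w("side",q["at"]))
for q in r.pinpoint("side","blue_strip")[:4]: print(q["conf"],w("side",q["at"]))
cv2.imwrite("pics/g2.png",cv2.resize(im[100:240,230:430],(800,560)))
E
```

```text
[0.56982048 0.22709866 0.18053381] [-178.46373728    0.4298831   -74.09892253] 0.00945071016378078 [ 40.10439346  15.75177317 -12.60450115   0.27441061 -60.06656853
 -24.34273566] [ 0.59771481  1.02142293 -0.65098121]
0.83 [0.51329706 0.38479999 0.05786882]
0.73 [0.30758516 0.18591168 0.05819064]
0.66 [0.56743456 0.22815625 0.19779527]
0.96 [0.57488788 0.22320333 0.13604799]
0.58 [ 0.31031157  0.18760861 -0.00304095]
0.56 [5.13590620e-01 3.85890459e-01 1.33434547e-04]
```

View pics/g2.png

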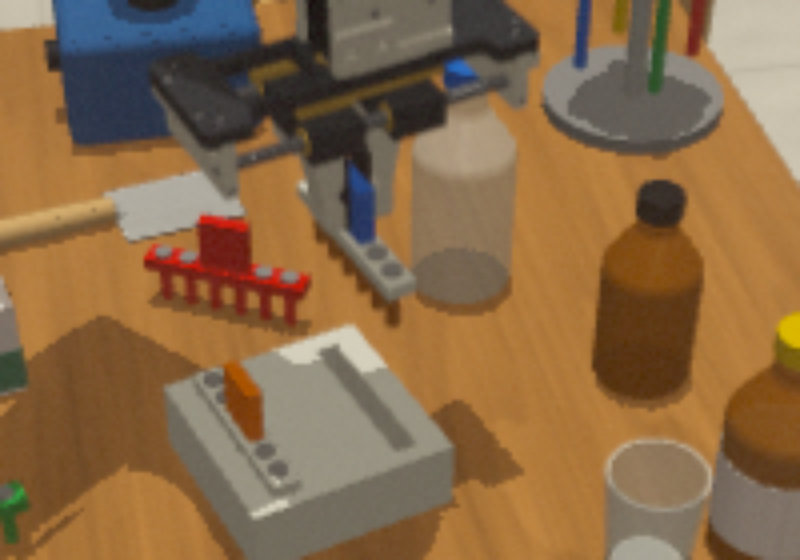

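The blue strip is out of the rack at crop (360,210), gripped firmly, and orange hasn't moved. The moves can't command tilt directly, so I'll see whether pushing past the reach limit tilts the tool. First I go to free space with the arm plane facing along the slope.

send_rows([
  {"travel": [0,0,-0.034],"spin": 0},
  {"travel": [0,0,-0.034],"spin": 0},
  {"travel": [0,0,-0.034],"spin": 0},
  {"travel": [0,0,-0.034],"spin": 0},
  {"travel": [0,0,-0.034],"spin": 0},
])

```text
time_s: 6.88
tcp_pos: [0.5622, 0.2229, 0.3445]
eef_rot: [-179.3, 0.3, -74.2]
contact_force: [0.7, 1.4, -1.2]
gripper_width: 0.0102
```

send_rows([
  {"travel": [0.034,0.0216,0],"spin": 0},
  {"travel": [0.034,0.0216,0],"spin": 0},
  {"travel": [0.034,0.0216,0],"spin": 0},
  {"travel": [0.034,0.0216,0],"spin": 0},
  {"travel": [0.034,0.0216,0],"spin": 0},
])

```text
time_s: 7.3
tcp_pos: [0.5073, 0.0314, 0.3436]
eef_rot: [-178.9, 0.4, -73.8]
contact_force: [1.2, -0.7, -0.7]
gripper_width: 0.0098
```

send_rows([
  {"travel": [0.034,0.0216,0],"spin": 0},
  {"travel": [0.034,0.0216,0],"spin": 0},
  {"travel": [0.034,0.0216,0],"spin": 0},
  {"travel": [0.034,0.0216,0],"spin": 0},
  {"travel": [0.034,0.0216,0],"spin": 0},
])

```text
time_s: 7.72
tcp_pos: [0.4458, -0.1677, 0.3356]
eef_rot: [-179.1, 0.5, -73.7]
contact_force: [1.9, -0.1, -0.7]
gripper_width: 0.0097
```

send_rows([
  {"travel": [0.034,0.0216,0],"spin": 0},
  {"travel": [0.034,0.0216,0],"spin": 0},
  {"travel": [0.034,0.0216,0],"spin": 0},
  {"travel": [0.034,0.0216,0],"spin": 0},
  {"travel": [0,0,0],"spin": 0},
])

```text
time_s: 8.13
tcp_pos: [0.3943, -0.332, 0.3274]
eef_rot: [-179.4, 0.7, -73.9]
contact_force: [1.2, 0.1, -0.8]
gripper_width: 0.0102
```

send_rows([
  {"travel": [0,0,0],"spin": 7},
  {"travel": [0,0,0],"spin": 7},
  {"travel": [0,0,0],"spin": 7},
  {"travel": [0,0,0],"spin": 7},
  {"travel": [0,0,0],"spin": 7},
])

```text
time_s: 8.55
tcp_pos: [0.3907, -0.3358, 0.3198]
eef_rot: [179.6, 1.0, -109.8]
contact_force: [-0.5, 0.1, -0.9]
gripper_width: 0.0101
```

```bash
python3 - <<'E'
from h import *
s=r.get_state(); print(s)
E
```

```text
{'time_s': 8.55, 'joints': array([-1.96477368e+01,  2.99452918e+00, -9.25853301e+00, -1.06088936e+00,
       -7.81844549e+01,  4.58938204e-02]), 'qd': array([ -0.42902523,   0.97624528,  -1.10862094,  -0.17322338,
         0.87596794, -84.4969451 ]), 'joint_torque': array([-1.07213524e-01, -3.50090647e+01,  3.07013440e+01,  7.30451480e+00,
       -1.95831171e-02,  2.47575067e+00]), 'tcp_pos': array([ 0.39066896, -0.33582568,  0.31975048]), 'eef_rot': array([ 179.56127628,    1.03707112, -109.82701386]), 'contact_force': array([-0.53696236,  0.08535022, -0.90243868]), 'moment': array([ 0.06406278, -0.08021273, -0.02521382]), 'gripper_width': 0.010051503951763682}
```

send_rows([
  {"travel": [0,0,-0.02],"spin": 7},
  {"travel": [0,0,-0.02],"spin": 7},
  {"travel": [0,0,-0.02],"spin": 6},
  {"travel": [0.036,-0.017,0],"spin": 0},
  {"travel": [0.036,-0.017,0],"spin": 0},
])

```text
time_s: 8.97
tcp_pos: [0.3707, -0.4099, 0.3744]
eef_rot: [178.8, 0.8, -130.7]
contact_force: [1.3, -0.3, -1.7]
gripper_width: 0.01
```

send_rows([
  {"travel": [0.036,-0.017,0],"spin": 0},
  {"travel": [0.036,-0.017,0],"spin": 0},
  {"travel": [0.036,-0.017,0],"spin": 0},
  {"travel": [0,-0.04,0],"spin": 0},
  {"travel": [0,-0.04,0],"spin": 0},
])

```text
time_s: 9.38
tcp_pos: [0.3935, -0.5861, 0.3672]
eef_rot: [178.7, 0.8, -131.0]
contact_force: [0.8, -0.7, 0.2]
gripper_width: 0.0099
```

send_rows([
  {"travel": [0,-0.04,0],"spin": 0},
  {"travel": [0,-0.04,0],"spin": 0},
  {"travel": [0,-0.04,0],"spin": 0},
  {"travel": [0,-0.04,0],"spin": 0},
  {"travel": [0,-0.04,0],"spin": 0},
])

```text
time_s: 9.8
tcp_pos: [0.5387, -0.717, 0.3544]
eef_rot: [178.3, 0.9, -131.3]
contact_force: [1.6, -1.4, -0.0]
gripper_width: 0.0096
```

```bash
python3 - <<'E'
from h import *
s=r.get_state(); print(s["joints"],s["tcp_pos"],s["eef_rot"])
E
```

```text
[ -41.13045057   47.26934832   63.33849129   -0.9638706  -107.72089607
   -0.402069  ] [ 0.53869195 -0.71699907  0.35440516] [ 178.34394678    0.91461024 -131.26558424]
```

send_rows([
  {"travel": [0,-0.03,0],"spin": 0},
  {"travel": [0,-0.03,0],"spin": 0},
])

```text
time_s: 9.97
tcp_pos: [0.5676, -0.7376, 0.3174]
eef_rot: [177.8, 0.4, -131.4]
contact_force: [2.5, -0.2, -7.9]
gripper_width: 0.0102
```

send_rows([
  {"travel": [0,-0.03,0],"spin": 0},
  {"travel": [0,-0.03,0],"spin": 0},
])

```text
time_s: 10.13
tcp_pos: [0.5925, -0.751, 0.2828]
eef_rot: [178.8, -0.1, -131.4]
contact_force: [0.5, 0.5, -0.6]
gripper_width: 0.0099
```

send_rows([
  {"travel": [0,-0.03,0],"spin": 0},
  {"travel": [0,-0.03,0],"spin": 0},
])

```text
time_s: 10.3
tcp_pos: [0.6164, -0.7632, 0.2542]
eef_rot: [-179.6, -0.7, -131.4]
contact_force: [-0.2, -0.1, -0.6]
gripper_width: 0.0101
```

```bash
python3 - <<'E'
from h import *
s=r.get_state(); print(s["joints"],s["tcp_pos"],s["eef_rot"])
E
```

```text
[ -39.51485436   57.78155309   71.5337689     0.74871297 -103.37171735
   -1.68753463] [ 0.61642879 -0.76324128  0.25418311] [-179.59712019   -0.71569454 -131.38047944]
```

send_rows([
  {"travel": [0,-0.01,-0.04],"spin": 0},
  {"travel": [0,-0.01,-0.04],"spin": 0},
  {"travel": [0,-0.01,-0.04],"spin": 0},
  {"travel": [0,-0.01,-0.04],"spin": 0},
])

```text
time_s: 10.63
tcp_pos: [0.6048, -0.7312, 0.3483]
eef_rot: [-177.6, -1.7, -131.3]
contact_force: [0.9, 0.3, -0.1]
gripper_width: 0.01
```

send_rows([
  {"travel": [0,-0.03,-0.028],"spin": 0},
  {"travel": [0,-0.03,-0.028],"spin": 0},
  {"travel": [0,-0.03,-0.028],"spin": 0},
  {"travel": [0,-0.03,-0.028],"spin": 0},
])

```text
time_s: 10.97
tcp_pos: [0.6253, -0.7249, 0.4173]
eef_rot: [-170.7, -3.4, -131.6]
contact_force: [1.2, 0.2, -1.8]
gripper_width: 0.0095
```

```bash
python3 - <<'E'
from h import *
s=r.get_state(); print(s["joints"],s["tcp_pos"],s["eef_rot"])
E
```

```text
[ -35.98219979   48.72803759   71.66305912    4.37699372 -103.96749311
   -3.92618146] [ 0.62529221 -0.72493798  0.41734065] [-170.72037103   -3.40555825 -131.57501827]
```

The tool does tilt when I push against the reach limit: J3 sits at its stop and the tilt ratchets outward, roll −180 → −171. I'll write a helper that tracks the tool axis against the target axis, then continue at another azimuth so the tilt direction comes out at −40°.

```bash
cat > st.py <<'E'
from h import *; import sys
# usage: st.py dx dy dz -> tool-frame travel for a world shift; prints tilt
s=r.get_state(); Rt=R.from_euler('xyz',s["eef_rot"],degrees=True).as_matrix()
D=deckR(); z=Rt[:,2]; tgt=-D[:,2]
print("t",s["time_s"],"J",s["joints"].round(1),"tcp",s["tcp_pos"].round(4),"rpy",s["eef_rot"].round(1),"w",s["gripper_width"].round(4),"F",s["contact_force"].round(1))
print("toolz",z.round(3),"need",(tgt-z).round(3),"az",np.degrees(np.arctan2(*(tgt-z)[1::-1])).round(1),"ang",np.degrees(np.arccos(z@tgt)).round(2))
# spin to align tool y with -deck x (projected)
v=Rt.T@(-D[:,0]); print("spin needed",np.degrees(np.arctan2(-v[0],v[1])).round(2))
tab=s["tcp_pos"]-.0175*z; print("tab in W0 frame mm",(1000*(D.T@(tab-W0))).round(1))
for a in sys.argv[1:]:
    d=np.array(eval(a)); print(a,"->",(Rt.T@d).round(4))
E
python3 st.py "(.18,.46,0)" "(.1,0,0)" "(0,0,.1)"
```

```text
Traceback (most recent call last):
  File "st.py", line 5, in <module>
    print("t",s["time_s"],"J",s["joints"].round(1),"tcp",s["tcp_pos"].round(4),"rpy",s["eef_rot"].round(1),"w",s["gripper_width"].round(4),"F",s["contact_force"].round(1))
                                                                                                               ^^^^^^^^^^^^^^^^^^^^^^^^
AttributeError: 'float' object has no attribute 'round'
```

```bash
sed -i 's/s\["gripper_width"\].round(4)/round(s["gripper_width"],4)/' st.py
python3 st.py "(.18,.46,0)" "(.1,0,0)" "(0,0,.1)"
```

```text
t 10.9667 J [ -36.    48.7   71.7    4.4 -104.    -3.9] tcp [ 0.6253 -0.7249  0.4173] rpy [-170.7   -3.4 -131.6] w 0.0095 F [ 1.2  0.2 -1.8]
toolz [ 0.082 -0.151 -0.985] need [ 0.302 -0.169  0.119] az -29.2 ang 21.11
spin needed 0.18
tab in W0 frame mm [ 504.7 -343.2   68.4]
(.18,.46,0) -> [-0.4627  0.1639 -0.0547]
(.1,0,0) -> [-0.0662 -0.0745  0.0082]
(0,0,.1) -> [ 0.0059 -0.0161 -0.0985]
```

send_rows([
  {"travel": [-0.038,0.014,-0.004],"spin": 0},
  {"travel": [-0.038,0.014,-0.004],"spin": 0},
  {"travel": [-0.038,0.014,-0.004],"spin": 0},
  {"travel": [-0.038,0.014,-0.004],"spin": 0},
  {"travel": [-0.038,0.014,-0.004],"spin": 0},
])

```text
time_s: 11.38
tcp_pos: [0.6992, -0.5387, 0.4164]
eef_rot: [-169.8, -3.5, -132.2]
contact_force: [1.2, 0.1, 1.0]
gripper_width: 0.0099
```

send_rows([
  {"travel": [-0.038,0.014,-0.004],"spin": 0},
  {"travel": [-0.038,0.014,-0.004],"spin": 0},
  {"travel": [-0.038,0.014,-0.004],"spin": 0},
  {"travel": [-0.038,0.014,-0.004],"spin": 0},
  {"travel": [-0.038,0.014,-0.004],"spin": 0},
])

```text
time_s: 11.8
tcp_pos: [0.7748, -0.344, 0.4165]
eef_rot: [-169.2, -3.3, -132.1]
contact_force: [1.7, 0.3, 0.1]
gripper_width: 0.0099
```

```bash
python3 st.py "(.03,-.004,0)" "(0,0,.03)"
```

```text
t 11.8 J [ -7.   30.5  35.6   8.9 -88.  -34.6] tcp [ 0.7748 -0.344   0.4165] rpy [-169.2   -3.3 -132.1] w 0.0099 F [1.7 0.3 0.1]
toolz [ 0.102 -0.168 -0.981] need [ 0.282 -0.153  0.115] az -28.4 ang 19.62
spin needed -0.37
tab in W0 frame mm [392.2  45.1 132.3]
(.03,-.004,0) -> [-0.0171 -0.0247  0.0037]
(0,0,.03) -> [ 0.0017 -0.0056 -0.0294]
```

send_rows([
  {"travel": [-0.022,-0.033,0.004],"spin": 0},
  {"travel": [-0.022,-0.033,0.004],"spin": 0},
  {"travel": [-0.022,-0.033,0.004],"spin": 0},
  {"travel": [-0.018,-0.032,-0.018],"spin": 0},
  {"travel": [-0.018,-0.032,-0.018],"spin": 0},
])

```text
time_s: 12.22
tcp_pos: [0.9034, -0.3382, 0.4186]
eef_rot: [-167.8, -3.7, -131.1]
contact_force: [2.0, 0.2, -3.9]
gripper_width: 0.01
```

```bash
python3 st.py "(.03,-.004,0)" "(0,0,.03)"
```

```text
t 12.2167 J [  -5.2   49.9   71.3   10.4 -103.3  -32.4] tcp [ 0.9034 -0.3382  0.4186] rpy [-167.8   -3.7 -131.1] w 0.01 F [ 2.   0.2 -3.9]
toolz [ 0.118 -0.187 -0.975] need [ 0.266 -0.133  0.109] az -26.7 ang 18.23
spin needed 0.72
tab in W0 frame mm [475.2 132.   86.7]
(.03,-.004,0) -> [-0.0167 -0.0249  0.0043]
(0,0,.03) -> [ 0.0019 -0.0063 -0.0293]
```

send_rows([
  {"travel": [-0.016,-0.029,-0.024],"spin": 0},
  {"travel": [-0.016,-0.029,-0.024],"spin": 0},
  {"travel": [-0.016,-0.029,-0.024],"spin": 0},
  {"travel": [-0.016,-0.029,-0.024],"spin": 0},
])

```text
time_s: 12.55
tcp_pos: [0.9298, -0.3136, 0.4699]
eef_rot: [-161.1, -2.1, -130.6]
contact_force: [0.4, 0.7, -0.5]
gripper_width: 0.0098
```

```bash
python3 st.py "(.03,-.004,0)" "(0,0,.03)"
```

```text
t 12.55 J [ -2.5  48.1  71.7  13.3 -99.5 -33.9] tcp [ 0.9298 -0.3136  0.4699] rpy [-161.1   -2.1 -130.6] w 0.0098 F [ 0.4  0.7 -0.5]
toolz [ 0.223 -0.237 -0.946] need [ 0.161 -0.083  0.079] az -27.4 ang 11.34
spin needed 0.36
tab in W0 frame mm [502.8 167.3 129.4]
(.03,-.004,0) -> [-0.0165 -0.0242  0.0077]
(0,0,.03) -> [ 0.0011 -0.0097 -0.0284]
```

send_rows([
  {"travel": [-0.016,-0.03,-0.022],"spin": 0},
  {"travel": [-0.016,-0.03,-0.022],"spin": 0},
  {"travel": [-0.016,-0.03,-0.022],"spin": 0},
  {"travel": [-0.016,-0.03,-0.022],"spin": 0},
])

```text
time_s: 12.88
tcp_pos: [0.9445, -0.2909, 0.5408]
eef_rot: [-153.8, 0.2, -129.9]
contact_force: [0.9, -0.1, -0.0]
gripper_width: 0.0102
```

```bash
python3 st.py "(.03,-.004,0)" "(0,0,.03)"
```

```text
t 12.8833 J [ -0.   45.1  71.7  16.4 -95.6 -35.2] tcp [ 0.9445 -0.2909  0.5408] rpy [-153.8    0.2 -129.9] w 0.0102 F [ 0.9 -0.1 -0. ]
toolz [ 0.34  -0.281 -0.897] need [ 0.044 -0.039  0.031] az -41.5 ang 3.8
spin needed -0.18
tab in W0 frame mm [533.2 193.4 192.7]
(.03,-.004,0) -> [-0.0162 -0.0229  0.0113]
(0,0,.03) -> [-0.0001 -0.0132 -0.0269]
```

send_rows([
  {"travel": [-0.011,-0.032,-0.022],"spin": 0},
  {"travel": [-0.011,-0.032,-0.022],"spin": 0},
])

```text
time_s: 13.05
tcp_pos: [0.9454, -0.2869, 0.5779]
eef_rot: [-150.3, 1.1, -129.4]
contact_force: [-0.6, -0.3, -0.1]
gripper_width: 0.0099
```

```bash
python3 - <<'E'
E
python3 st.py "(-.2,0.05,0)" "(0,0,.03)"
```

```text
t 13.05 J [  0.7  43.5  71.7  17.8 -93.9 -35.3] tcp [ 0.9454 -0.2869  0.5779] rpy [-150.3    1.1 -129.4] w 0.0099 F [-0.6 -0.3 -0.1]
toolz [ 0.393 -0.301 -0.869] need [-0.009 -0.019  0.003] az -115.4 ang 1.23
spin needed -0.24
tab in W0 frame mm [549.  196.8 225.8]
(-.2,0.05,0) -> [ 0.0883  0.161  -0.0937]
(0,0,.03) -> [-0.0006 -0.0148 -0.0261]
```

The tool axis is now 1.2° off the well axis. Traversing to above the wells.

send_rows([
  {"travel": [0.013,0.036,0],"spin": 0},
  {"travel": [0.013,0.036,0],"spin": 0},
  {"travel": [0.013,0.036,0],"spin": 0},
  {"travel": [0.013,0.036,0],"spin": 0},
  {"travel": [0.013,0.036,0],"spin": 0},
])

```text
time_s: 13.47
tcp_pos: [0.8327, -0.2501, 0.5176]
eef_rot: [-149.4, 1.5, -129.5]
contact_force: [0.9, 0.8, 1.5]
gripper_width: 0.0096
```

send_rows([
  {"travel": [0.013,0.036,0],"spin": 0},
  {"travel": [0.013,0.036,0],"spin": 0},
  {"travel": [0.013,0.036,0],"spin": 0},
  {"travel": [0.013,0.036,0],"spin": 0},
  {"travel": [0.013,0.036,0],"spin": 0},
])

```text
time_s: 13.88
tcp_pos: [0.6633, -0.1993, 0.4262]
eef_rot: [-148.7, 2.0, -129.3]
contact_force: [-0.3, 1.5, -0.2]
gripper_width: 0.0097
```

```bash
python3 st.py
```

```text
t 13.8833 J [ 10.    1.2 -16.   27.8 -53.3 -62.8] tcp [ 0.6633 -0.1993  0.4262] rpy [-148.7    2.  -129.3] w 0.0097 F [-0.3  1.5 -0.2]
toolz [ 0.421 -0.306 -0.854] need [-0.037 -0.014 -0.012] az -159.5 ang 2.35
spin needed -0.55
tab in W0 frame mm [236.5  83.2 230.9]
```

send_rows([
  {"travel": [0.012,0.035,0.008],"spin": 0},
  {"travel": [0.012,0.035,0.008],"spin": 0},
  {"travel": [0.012,0.035,0.008],"spin": 0},
  {"travel": [0.012,0.035,0.008],"spin": 0},
  {"travel": [0.011,0.034,0.008],"spin": 0},
])

```text
time_s: 14.3
tcp_pos: [0.5233, -0.159, 0.3024]
eef_rot: [-147.9, 2.9, -129.0]
contact_force: [1.1, 0.0, 0.1]
gripper_width: 0.0097
```

send_rows([
  {"travel": [0.01,0.03,0.01],"spin": 0},
  {"travel": [0,0,0.01],"spin": 0},
  {"travel": [0,0,0.01],"spin": 0},
  {"travel": [0,0,0],"spin": 0},
])

```text
time_s: 14.63
tcp_pos: [0.5021, -0.1583, 0.2573]
eef_rot: [-147.7, 3.2, -128.7]
contact_force: [0.4, 0.8, -0.4]
gripper_width: 0.0096
```

```bash
python3 st.py
```

```text
t 14.6333 J [ 15.3 -12.1 -54.6  46.4 -33.9 -91.1] tcp [ 0.5021 -0.1583  0.2573] rpy [-147.7    3.2 -128.7] w 0.0096 F [ 0.4  0.8 -0.4]
toolz [ 0.446 -0.297 -0.844] need [-0.062 -0.023 -0.022] az -159.4 ang 4.01
spin needed -0.61
tab in W0 frame mm [ 21.7  11.2 159.6]
```

```bash
cat > kin.py <<'E'
from h import *
from scipy.optimize import least_squares
data=[([91.62,20.59,.63,-.02,-70.14,-16.51],[.1733,.6519,.2256],[179.9,0,-14.9]),
([39.66,20.485,-15.62,.06,-52.91,-24.06],[.57816,.22973,.11135],[-179.08,.35,-74.36]),
([39.754,22.41,-17.06,.44,-47.93,-24.08],[.58936,.23796,.0837],[-177.49,.75,-74.02]),
([40.1,15.75,-12.6,.27,-60.07,-24.34],[.5698,.2271,.1805],[-178.46,.43,-74.1]),
([-19.65,2.995,-9.26,-1.06,-78.18,.046],[.39067,-.33583,.31975],[179.56,1.04,-109.83]),
([-41.13,47.27,63.34,-.96,-107.72,-.4],[.53869,-.717,.3544],[178.34,.91,-131.27]),
([-39.51,57.78,71.53,.75,-103.37,-1.69],[.61643,-.76324,.25418],[-179.6,-.72,-131.38]),
([-35.98,48.73,71.66,4.38,-103.97,-3.93],[.6253,-.7249,.4173],[-170.7,-3.4,-131.6]),
([-7,30.5,35.6,8.9,-88,-34.6],[.7748,-.344,.4165],[-169.2,-3.3,-132.1]),
([.7,43.5,71.7,17.8,-93.9,-35.3],[.9454,-.2869,.5779],[-150.3,1.1,-129.4]),
([10,1.2,-16,27.8,-53.3,-62.8],[.6633,-.1993,.4262],[-148.7,2,-129.3]),
([15.3,-12.1,-54.6,46.4,-33.9,-91.1],[.5021,-.1583,.2573],[-147.7,3.2,-128.7])]
E_=lambda ax,a: R.from_euler(ax,a,degrees=True).as_matrix()
def fk(q,p,s4=1):
    a,dy,h,l1,l2,e,L,ty,tx=p
    M=E_('z',q[0]); P=M@[a,dy,h]
    M=M@E_('y',q[1]); P=P+M@[0,0,l1]
    M=M@E_('y',-q[2]); P=P+M@[l2,0,e]
    M=M@E_('x',s4*q[3])@E_('y',-q[4]); M=M@E_('z',S6*q[5])   # tool along +x' ->  
    B=M@BASE; return P+B@[tx,ty,L],B
def setbase():
    global BASE,S6
    pass
E
python3 - <<'E'
import kin; from kin import *
# wrist frame: after Ry(-J5) with phi=J2-J3-J5=90 x axis points down -> tool z = x axis; J6 about x
def fk(q,p,s4,s6,b):
    a,dy,h,l1,l2,e,L,ty,tx=p
    M=E_('z',q[0]); P=M@[a,dy,h]; M=M@E_('y',q[1]); P=P+M@[0,0,l1]; M=M@E_('y',-q[2]); P=P+M@[l2,0,e]
    M=M@E_('x',s4*q[3])@E_('y',-q[4])@E_('x',s6*q[5]+b); 
    B=M@np.array([[0,0,1],[0,1,0],[-1,0,0.]]); return P+B@np.array([tx,ty,L]),B
best=None
for s4 in(1,-1):
  for s6 in(1,-1):
    for b in(0,90,180,270):
      er=np.mean([np.degrees((R.from_matrix(fk(q,[0]*9,s4,s6,b)[1]).inv()*R.from_euler('xyz',e,degrees=True)).magnitude()) for q,t,e in data])
      if best is None or er<best[0]: best=(er,s4,s6,b)
print(best); _,s4,s6,b=best
f=lambda p:np.concatenate([fk(q,p,s4,s6,b)[0]-t for q,t,e in data])
s=least_squares(f,[.1,-.19,.4,.4,.4,.05,.25,0,0]); print(s.x.round(4),abs(s.fun).max())
D=deckR(); tgt=np.c_[-D[:,1],-D[:,0],-D[:,2]]
def ik(T,B,q0):
    g=lambda q:np.concatenate([(fk(q,s.x,s4,s6,b)[0]-T)*1000,np.degrees((R.from_matrix(fk(q,s.x,s4,s6,b)[1]).inv()*R.from_matrix(B)).as_rotvec())])
    z=least_squares(g,q0); return z.x.round(1),abs(z.fun).max().round(3)
q=data[-1][0]
for zz in(.16,.12,.085,.06,.033):
    T=W0+D@[.001,.004,zz-.0175]; a=ik(T,tgt,q); q=a[0]; print(zz,a)
# other wrist orientation: half turn about tool z
T=W0+D@[.001,.004,.033-.0175]
print(ik(T,tgt@np.diag([-1,-1,1]),data[-1][0]))
E
```

```text
(np.float64(0.03650895026627538), -1, -1, 270)
[ 0.0531 -0.1339  0.3084  0.5426  0.4283  0.0108  0.4343 -0.0195  0.0426] 0.07443894788887853
0.16 (array([ 29. , -12.2, -45.4,  36.7, -51.3, -90.9]), np.float64(0.0))
0.12 (array([ 25.6,  -7.3, -47.4,  40.8, -44.1, -93.9]), np.float64(0.0))
0.085 (array([ 22.9,  -2.5, -48.8,  45.8, -38.3, -98.1]), np.float64(0.0))
0.06 (array([  21. ,    1.1,  -49.6,   50.4,  -34.5, -102.1]), np.float64(0.0))
0.033 (array([  19.1,    5.1,  -50.1,   56.7,  -30.8, -107.7]), np.float64(0.0))
(array([   6. ,    1. ,  -50.4,   53.3,  -26.6, -271.9]), np.float64(0.0))
```

```bash
python3 - <<'E'
from kin import *
def fk(q,p):
    bx,by,a,dy,h,l1x,l1,l2,e,w,wx,L,ty,tx=p
    P=np.array([bx,by,0]); M=E_('z',q[0]); P=P+M@[a,dy,h]; M=M@E_('y',q[1]); P=P+M@[l1x,0,l1]; M=M@E_('y',-q[2]); P=P+M@[l2,0,e]
    M=M@E_('x',-q[3]); P=P+M@[0,w,0]; M=M@E_('y',-q[4]); P=P+M@[0,0,wx]; M=M@E_('x',270-q[5])
    B=M@np.array([[0,0,1],[0,1,0],[-1,0,0.]]); return P+B@np.array([tx,ty,L]),B
f=lambda p:np.concatenate([np.concatenate([(fk(q,p)[0]-t) for q,t,e in data]),.003*np.array(p)])
s=least_squares(f,[0,0,.1,-.1,.4,0,.4,.4,.05,0,0,.25,0,0]); print(s.x.round(4),abs(s.fun[:36]).max(),s.fun[:36].reshape(-1,3).round(3).tolist())
D=deckR(); tgt=np.c_[-D[:,1],-D[:,0],-D[:,2]]
def ik(T,B,q0):
    g=lambda q:np.concatenate([(fk(q,s.x)[0]-T)*1000,np.degrees((R.from_matrix(fk(q,s.x)[1]).inv()*R.from_matrix(B)).as_rotvec())])
    z=least_squares(g,q0); return z.x.round(1),abs(z.fun).max().round(3)
q=data[-1][0]
for zz in(.16,.12,.085,.06,.033):
    T=W0+D@[.001,.004,zz-.0175]; a=ik(T,tgt,q); q=a[0]; print(zz,a)
E
```

```text
[-0.000e+00  1.000e-04 -8.000e-04  1.000e-04  1.999e-01  3.000e-04
  6.015e-01  4.637e-01 -1.000e-04 -1.917e-01  3.000e-04  3.788e-01
 -3.000e-04  2.000e-04] 0.0010049348920840306 [[0.0, -0.0, -0.0], [-0.0, 0.0, -0.0], [-0.0, 0.0, -0.0], [0.0, 0.0, 0.0], [0.0, 0.0, -0.0], [0.0, 0.0, -0.0], [-0.0, 0.0, -0.0], [0.0, -0.0, 0.0], [-0.0, -0.001, 0.001], [0.0, 0.0, -0.0], [-0.0, 0.0, -0.0], [0.0, 0.0, 0.0]]
0.16 (array([ 19.5, -11.9, -53.7,  42.2, -39.8, -90.4]), np.float64(0.0))
0.12 (array([ 13.2,  -7.7, -56.9,  49.8, -31.5, -94.3]), np.float64(0.0))
0.085 (array([   5.7,   -3.8,  -59.8,   61.4,  -24. , -100.6]), np.float64(0.0))
0.06 (array([  -2.3,   -1.1,  -61.7,   75.3,  -18.4, -108.2]), np.float64(0.0))
0.033 (array([ -15.2,    1.9,  -62.4,   99.4,  -12.2, -121.3]), np.float64(0.0))
```

```bash
cat >> kin.py <<'E'
PP=np.array([0,0,0,0,.1999,0,.6015,.4637,0,-.1917,0,.3788,0,0])
def fk(q,p=PP):
    bx,by,a,dy,h,l1x,l1,l2,e,w,wx,L,ty,tx=p
    P=np.array([bx,by,0]); M=E_('z',q[0]); P=P+M@[a,dy,h]; M=M@E_('y',q[1]); P=P+M@[l1x,0,l1]; M=M@E_('y',-q[2]); P=P+M@[l2,0,e]
    M=M@E_('x',-q[3]); P=P+M@[0,w,0]; M=M@E_('y',-q[4]); P=P+M@[0,0,wx]; M=M@E_('x',270-q[5])
    B=M@np.array([[0,0,1],[0,1,0],[-1,0,0.]]); return P+B@np.array([tx,ty,L]),B
lo=np.array([-176,-82,-58.28,-173.87,-174.79,-173.66]); hi=np.array([176,121.7,71.71,95.51,-.11,173.66])
def ik(T,B,q0,lim=False):
    g=lambda q:np.concatenate([(fk(q)[0]-T)*1000,np.degrees((R.from_matrix(fk(q)[1]).inv()*R.from_matrix(B)).as_rotvec())])
    z=least_squares(g,np.clip(q0,lo+.1,hi-.1) if lim else q0,bounds=(lo,hi) if lim else (-np.inf,np.inf)); return z.x.round(1),abs(z.fun).max().round(3)
D=deckR(); TG=np.c_[-D[:,1],-D[:,0],-D[:,2]]
def pose(al,x,y,z,be=0,off=.0175):
    # al: deg less tilt (towards vertical) about deck y; be: tilt about deck x; tab at x,y,z in W0 frame (m)
    A=D@E_('y',al)@E_('x',be)@D.T; B=A@TG
    return W0+D@[x,y,z]+off*B[:,2],B
E
python3 - <<'E'
from kin import *
for al in(0,3,5,7,9,12):
    q=data[-1][0]; o=[]
    for zz in(.16,.1,.06,.045,.033):
        a=ik(*pose(al,.001,.004,zz),q); q=a[0]; o.append((zz,a[0][2],a[0][3],a[0][4],a[0][0]))
    print(al,o)
for be in(-4,4):
    print(be,ik(*pose(5,.001,.004,.033,be),q))
E
```

```text
0 [(0.16, np.float64(-53.8), np.float64(42.2), np.float64(-39.8), np.float64(19.5)), (0.1, np.float64(-58.6), np.float64(55.6), np.float64(-27.3), np.float64(9.3)), (0.06, np.float64(-61.7), np.float64(75.3), np.float64(-18.4), np.float64(-2.2)), (0.045, np.float64(-62.4), np.float64(87.4), np.float64(-14.9), np.float64(-8.9)), (0.033, np.float64(-62.4), np.float64(99.5), np.float64(-12.2), np.float64(-15.2))]
3 [(0.16, np.float64(-50.1), np.float64(35.7), np.float64(-42.0), np.float64(19.4)), (0.1, np.float64(-54.6), np.float64(44.7), np.float64(-30.4), np.float64(11.8)), (0.06, np.float64(-57.8), np.float64(56.9), np.float64(-22.3), np.float64(4.6)), (0.045, np.float64(-59.0), np.float64(64.2), np.float64(-19.1), np.float64(0.7)), (0.033, np.float64(-59.9), np.float64(71.8), np.float64(-16.5), np.float64(-3.2))]
5 [(0.16, np.float64(-47.7), np.float64(31.7), np.float64(-43.5), np.float64(19.0)), (0.1, np.float64(-51.8), np.float64(38.6), np.float64(-32.5), np.float64(12.6)), (0.06, np.float64(-54.7), np.float64(47.3), np.float64(-24.8), np.float64(7.1)), (0.045, np.float64(-55.9), 
[... 813 characters left out ...]
(-49.3), np.float64(35.1), np.float64(-27.4), np.float64(7.8)), (0.033, np.float64(-50.1), np.float64(37.3), np.float64(-25.3), np.float64(6.5))]
12 [(0.16, np.float64(-39.1), np.float64(19.7), np.float64(-49.3), np.float64(16.1)), (0.1, np.float64(-42.0), np.float64(22.1), np.float64(-40.1), np.float64(11.9)), (0.06, np.float64(-43.8), np.float64(24.7), np.float64(-33.9), np.float64(9.1)), (0.045, np.float64(-44.5), np.float64(26.0), np.float64(-31.6), np.float64(8.1)), (0.033, np.float64(-45.0), np.float64(27.2), np.float64(-29.7), np.float64(7.2))]
-4 (array([  5.3,   4.3, -55.4,  55.2, -25.1, -95.7]), np.float64(0.0))
4 (array([ -2. ,   2.1, -58.4,  60.1, -13.5, -94. ]), np.float64(0.0))
```

```bash
cat >> st.py <<'E'
e=D.T@(z-tgt); print("tilt short al %.2f be %.2f deg (al>0 more vertical)"%(np.degrees(-e[0]),np.degrees(e[1])))
E
python3 st.py "(-.029,-.008,-.02)" "(0,0,.03)"
```

```text
t 14.6333 J [ 15.3 -12.1 -54.6  46.4 -33.9 -91.1] tcp [ 0.5021 -0.1583  0.2573] rpy [-147.7    3.2 -128.7] w 0.0096 F [ 0.4  0.8 -0.4]
toolz [ 0.446 -0.297 -0.844] need [-0.062 -0.023 -0.022] az -159.4 ang 4.01
spin needed -0.61
tab in W0 frame mm [ 21.7  11.2 159.6]
(-.029,-.008,-.02) -> [0.0254 0.0249 0.0063]
(0,0,.03) -> [-0.0017 -0.016  -0.0253]
tilt short al -2.25 be 3.31 deg (al>0 more vertical)
```

send_rows([
  {"travel": [0.025,0.025,0.006],"spin": 0},
  {"travel": [0.025,0.025,0.006],"spin": 0},
])

```text
time_s: 14.8
tcp_pos: [0.4586, -0.1739, 0.2418]
eef_rot: [-148.8, 3.4, -128.6]
contact_force: [-1.2, -3.1, -1.6]
gripper_width: 0.0101
```

```bash
python3 st.py "(-.029,-.008,-.02)" "(0,0,.03)"
```

```text
t 14.8 J [ 14.4 -16.  -58.2  44.  -33.4 -88.3] tcp [ 0.4586 -0.1739  0.2418] rpy [-148.8    3.4 -128.6] w 0.0101 F [-1.2 -3.1 -1.6]
toolz [ 0.437 -0.283 -0.854] need [-0.052 -0.037 -0.012] az -144.8 ang 3.74
spin needed -0.64
tab in W0 frame mm [ -6.  -28.7 157.8]
(-.029,-.008,-.02) -> [0.0255 0.0247 0.0067]
(0,0,.03) -> [-0.0018 -0.0155 -0.0256]
tilt short al -1.17 be 3.55 deg (al>0 more vertical)
```

send_rows([
  {"travel": [0.025,0.025,0.006],"spin": 0},
  {"travel": [0.025,0.025,0.006],"spin": 0},
  {"travel": [0.025,0.025,0.006],"spin": 0},
])

```text
time_s: 15.05
tcp_pos: [0.3894, -0.2065, 0.2317]
eef_rot: [-152.4, 3.7, -128.4]
contact_force: [0.0, -1.2, 0.7]
gripper_width: 0.01
```

```bash
python3 st.py "(-.029,-.008,-.02)" "(0,0,.03)"
```

```text
t 15.05 J [ 12.3 -22.1 -58.1  32.  -37.5 -74.5] tcp [ 0.3894 -0.2065  0.2317] rpy [-152.4    3.7 -128.4] w 0.01 F [ 0.  -1.2  0.7]
toolz [ 0.399 -0.243 -0.884] need [-0.015 -0.077  0.018] az -101.0 ang 4.59
spin needed -0.63
tab in W0 frame mm [-37.9 -98.3 165.3]
(-.029,-.008,-.02) -> [0.0255 0.0243 0.0081]
(0,0,.03) -> [-0.0019 -0.0139 -0.0265]
tilt short al 2.39 be 3.92 deg (al>0 more vertical)
```

send_rows([
  {"travel": [-0.026,-0.01,0.003],"spin": 0},
  {"travel": [-0.026,-0.01,0.003],"spin": 0},
  {"travel": [-0.026,-0.01,0.003],"spin": 0},
  {"travel": [-0.02,-0.008,0.003],"spin": 0},
  {"travel": [0,0,0],"spin": 0},
])

```text
time_s: 15.47
tcp_pos: [0.482, -0.1547, 0.2555]
eef_rot: [-151.8, 4.7, -128.6]
contact_force: [1.2, -0.4, -0.7]
gripper_width: 0.0101
```

```bash
python3 st.py
```

```text
t 15.4667 J [ 17.  -13.7 -51.4  35.2 -37.2 -82.3] tcp [ 0.482  -0.1547  0.2555] rpy [-151.8    4.7 -128.6] w 0.0101 F [ 1.2 -0.4 -0.7]
toolz [ 0.415 -0.238 -0.878] need [-0.031 -0.082  0.012] az -110.8 ang 5.07
spin needed -1.31
tab in W0 frame mm [  6.6   0.6 166.9]
tilt short al 1.76 be 4.75 deg (al>0 more vertical)
```

```bash
python3 - <<'E'
from kin import *
s=r.get_state(); B=E_('z',0)@R.from_euler('xyz',s["eef_rot"],degrees=True).as_matrix(); q=s["joints"]
for T in([.48,0,.28],[.46,.15,.28],[.4,.3,.28],[.35,.3,.27],[.3,.3,.26],[.25,.3,.26],[.3,.4,.26]):
    q,e=ik(np.array(T),B,q); print(T,q,e)
s0=np.array(s["tcp_pos"]); print("travel to (.42,.3,.28)",B.T@(np.array([.42,.3,.28])-s0))
# simulate push under J3 bound: weighted LSQ guess, where does tilt go?
def push(q,d,n,wr):
    for _ in range(n):
        P,Bq=fk(q); T=P+d
        g=lambda x:np.concatenate([(fk(x)[0]-T),wr*(R.from_matrix(fk(x)[1]).inv()*R.from_matrix(Bq)).as_rotvec()])
        q=least_squares(g,np.clip(q,lo+.05,hi-.05),bounds=(lo,hi)).x
    return q
def tilt(q):
    e=D.T@(fk(q)[1][:,2]-TG[:,2]); return np.degrees([-e[0],e[1]]).round(2)
# validate: from t14.8 state 3 rows
q=np.array([14.4,-16,-58.2,44,-33.4,-88.3])
for wr in(.1,.2,.3,.5,1):
    z=push(q,np.array([-.029,-.008,-.02]),3,wr); print(wr,tilt(q),tilt(z),fk(z)[0].round(3),"actual .389 -.2065 .2317 al2.39 be3.92")
E
```

```text
[0.48, 0, 0.28] [  43.5  -14.4  -48.7   35.3  -52.5 -104.4] 0.0
[0.46, 0.15, 0.28] [  63.    -8.4  -43.7   33.2  -60.7 -120.9] 0.0
[0.4, 0.3, 0.28] [  79.5   -0.5  -35.5   29.1  -68.1 -133.4] 0.0
[0.35, 0.3, 0.27] [  86.8   -2.7  -38.1   27.   -70.5 -139.4] 0.0
[0.3, 0.3, 0.26] [  94.8   -4.3  -40.1   24.3  -73.  -145.6] 0.0
[0.25, 0.3, 0.26] [ 103.1   -5.9  -40.4   21.1  -76.8 -151.6] 0.0
[0.3, 0.4, 0.26] [  93.7    5.4  -30.4   24.7  -72.6 -144.8] 0.0
travel to (.42,.3,.28) [-0.31776508  0.29322515 -0.1555772 ]
0.1 [-1.15  3.56] [8.06 3.82] [ 0.373 -0.199  0.185] actual .389 -.2065 .2317 al2.39 be3.92
0.2 [-1.15  3.56] [7.1  3.74] [ 0.376 -0.201  0.192] actual .389 -.2065 .2317 al2.39 be3.92
0.3 [-1.15  3.56] [5.87 3.67] [ 0.381 -0.204  0.201] actual .389 -.2065 .2317 al2.39 be3.92
0.5 [-1.15  3.56] [3.57 3.57] [ 0.388 -0.209  0.219] actual .389 -.2065 .2317 al2.39 be3.92
1 [-1.15  3.56] [0.7  3.54] [ 0.397 -0.214  0.241] actual .389 -.2065 .2317 al2.39 be3.92
```

```bash
cat >> kin.py <<'E'
def push(q,d,n,wr=.6):
    for _ in range(n):
        P,Bq=fk(q); T=P+d
        g=lambda x:np.concatenate([(fk(x)[0]-T),wr*(R.from_matrix(fk(x)[1]).inv()*R.from_matrix(Bq)).as_rotvec()])
        q=least_squares(g,np.clip(q,lo+.05,hi-.05),bounds=(lo,hi)).x
    return q
def tilt(q):
    e=D.T@(fk(q)[1][:,2]-TG[:,2]); return np.degrees([-e[0],e[1]]).round(2)
E
timeout 300 python3 - <<'E'
from kin import *
s=r.get_state(); B=R.from_euler('xyz',s["eef_rot"],degrees=True).as_matrix(); q0=s["joints"]
res=[]
for T in([.45,0,.25],[.4,.0,.28],[.42,.1,.25],[.35,.15,.28],[.35,.22,.28],[.45,-.1,.3],[.4,-.1,.35]):
    q,e=ik(np.array(T),B,q0)
    if e>.1 or (q<lo).any() or (q>hi).any(): print(T,q,e,"bad"); q=np.clip(q,lo+.2,hi-.2)
    for a in range(0,360,45):
        for el in(-40,0,40):
            d=.035*np.array([np.cos(np.radians(a))*np.cos(np.radians(el)),np.sin(np.radians(a))*np.cos(np.radians(el)),np.sin(np.radians(el))])
            z=push(q,d,5); t=tilt(z); res.append((np.hypot(t[0]-5,t[1]-0),T,a,el,t,fk(z)[0].round(2),z.round(0)))
res.sort(key=lambda x:x[0])
for x in res[:12]: print(x)
E
```

```text
(np.float64(1.1903780911962383), [0.42, 0.1, 0.25], 225, -40, array([5.43, 1.11]), array([0.35, 0.03, 0.21]), array([  72.,  -23.,  -58.,   26.,  -66., -126.]))
(np.float64(1.7740913167027224), [0.45, 0, 0.25], 180, -40, array([6.05, 1.43]), array([0.34, 0.02, 0.21]), array([  72.,  -25.,  -58.,   25.,  -67., -124.]))
(np.float64(2.295844071360248), [0.42, 0.1, 0.25], 180, -40, array([3.55, 1.78]), array([0.29, 0.13, 0.19]), array([  96.,  -19.,  -58.,   21.,  -70., -147.]))
(np.float64(2.3436083290515928), [0.42, 0.1, 0.25], 270, -40, array([5.13, 2.34]), array([ 0.45, -0.02,  0.19]), array([  41.,  -11.,  -58.,   37.,  -43., -109.]))
(np.float64(2.447549795203358), [0.35, 0.15, 0.28], 270, -40, array([4.11, 2.28]), array([0.36, 0.04, 0.22]), array([  70.,  -22.,  -58.,   28.,  -64., -125.]))
(np.float64(2.5447200238926087), [0.45, 0, 0.25], 135, -40, array([4.  , 2.34]), array([0.37, 0.11, 0.18]), array([  73.,  -12.,  -58.,   30.,  -56., -134.]))
(np.float64(2.701869722988138), [0.4, 0.0, 0.28], 180, -40, array([3.24, 2.05]), array([0.29, 0.02, 0.2 ]), array([ 134.,  -53.,  -58.,    5., -111., -174.]))
(np.float64(2.742134205322562), [0.4, 0.0, 0.28], 225, -40, array([6.17, 2.48]), array([ 0.33, -0.09,  0.24]), array([  60.,  -37.,  -58.,   25.,  -73., -109.]))
(np.float64(2.795800422061632), [0.4, -0.1, 0.35], 180, 0, array([4.82, 2.79]), array([ 0.31, -0.12,  0.35]), array([  78.,  -49.,  -46.,   24., -101., -116.]))
(np.float64(2.9383158441529056), [0.4, 0.0, 0.28], 180, 0, array([2.51, 1.56]), array([0.27, 0.03, 0.28]), array([ 134.,  -49.,  -49.,    5., -118., -173.]))
(np.float64(3.1924911902775865), [0.45, 0, 0.25], 225, -40, array([6.96, 2.52]), array([ 0.39, -0.09,  0.21]), array([ 37., -21., -58.,  29., -49., -96.]))
(np.float64(3.257253444237952), [0.4, -0.1, 0.35], 180, -40, array([4.21, 3.16]), array([ 0.32, -0.11,  0.25]), array([  86.,  -52.,  -58.,   23.,  -97., -126.]))
```

```bash
python3 st.py "(-.062,.255,0)" "(-.019,-.019,-.0225)"
```

```text
t 15.4667 J [ 17.  -13.7 -51.4  35.2 -37.2 -82.3] tcp [ 0.482  -0.1547  0.2555] rpy [-151.8    4.7 -128.6] w 0.0101 F [ 1.2 -0.4 -0.7]
toolz [ 0.415 -0.238 -0.878] need [-0.031 -0.082  0.012] az -110.8 ang 5.07
spin needed -1.31
tab in W0 frame mm [  6.6   0.6 166.9]
(-.062,.255,0) -> [-0.1602  0.189  -0.0865]
(-.019,-.019,-.0225) -> [0.0285 0.0122 0.0164]
tilt short al 1.76 be 4.75 deg (al>0 more vertical)
```

send_rows([
  {"travel": [-0.023,0.027,-0.0124],"spin": 0},
  {"travel": [-0.023,0.027,-0.0124],"spin": 0},
  {"travel": [-0.023,0.027,-0.0124],"spin": 0},
  {"travel": [-0.023,0.027,-0.0124],"spin": 0},
  {"travel": [-0.023,0.027,-0.0124],"spin": 0},
])

```text
time_s: 15.88
tcp_pos: [0.439, 0.024, 0.2622]
eef_rot: [-151.6, 5.4, -129.9]
contact_force: [2.0, 0.5, -0.5]
gripper_width: 0.0098
```

send_rows([
  {"travel": [-0.023,0.027,-0.0124],"spin": 0},
  {"travel": [-0.023,0.027,-0.0124],"spin": 0},
  {"travel": [0,0,0],"spin": 0},
])

```text
time_s: 16.13
tcp_pos: [0.4213, 0.1076, 0.2677]
eef_rot: [-151.7, 6.1, -129.5]
contact_force: [1.0, 0.4, 0.3]
gripper_width: 0.0097
```

send_rows([
  {"travel": [0.0285,0.012,0.0165],"spin": 0},
  {"travel": [0.0285,0.012,0.0165],"spin": 0},
  {"travel": [0.0285,0.012,0.0165],"spin": 0},
])

```text
time_s: 16.38
tcp_pos: [0.3734, 0.0721, 0.2253]
eef_rot: [-153.0, 5.9, -129.5]
contact_force: [0.4, 0.9, 1.1]
gripper_width: 0.0096
```

```bash
python3 st.py "(-.019,-.019,-.0225)"
```

```text
t 16.3833 J [  73.2  -21.4  -58.1   30.7  -62.7 -130.7] tcp [0.3734 0.0721 0.2253] rpy [-153.     5.9 -129.5] w 0.0096 F [0.4 0.9 1.1]
toolz [ 0.409 -0.217 -0.886] need [-0.025 -0.103  0.02 ] az -103.5 ang 6.17
spin needed -2.69
tab in W0 frame mm [-206.1  105.2  255. ]
(-.019,-.019,-.0225) -> [0.0289 0.0112 0.0163]
tilt short al 2.90 be 5.43 deg (al>0 more vertical)
```

```bash
cat > srch.py <<'E'
from kin import *; import sys
ta,tb=float(sys.argv[1]),float(sys.argv[2]); ns=[int(x) for x in sys.argv[3].split(",")]
s=r.get_state(); q0=np.array(s["joints"]); Bq=fk(q0)[1]; res=[]
for a in range(0,360,30):
    for el in(-70,-40,-15,15,40):
        c=np.radians([a,el]); d=.035*np.array([np.cos(c[0])*np.cos(c[1]),np.sin(c[0])*np.cos(c[1]),np.sin(c[1])])
        q=q0;k=0
        for n in ns:
            q=push(q,d,n-k);k=n; t=tilt(q); res.append((np.hypot(t[0]-ta,t[1]-tb).round(2),a,el,n,t,fk(q)[0].round(2),q.round(0),(Bq.T@d).round(4)))
res.sort(key=lambda x:x[0])
for x in res[:8]: print(*x)
E
timeout 400 python3 srch.py 4.5 -1 3,6,9
```

```text
0.22 210 40 9 [ 4.32 -0.88] [0.26 0.02 0.43] [ 131.  -46.  -29.    4. -133. -171.] [ 0.0226 -0.003  -0.0265]
0.27 180 -15 9 [ 4.56 -1.26] [0.15 0.14 0.17] [ 133.  -21.  -55.    2.  -82. -174.] [ 0.0223  0.0263 -0.0058]
0.97 210 -15 6 [ 4.73 -0.06] [0.26 0.03 0.2 ] [ 132.  -49.  -57.    4. -107. -174.] [ 0.0324  0.0132 -0.0003]
1.06 180 15 9 [ 3.71 -0.3 ] [0.15 0.15 0.31] [ 133.  -29.  -40.    3. -105. -174.] [ 0.0204  0.0182 -0.0219]
1.6 210 15 6 [4.07 0.54] [0.27 0.02 0.28] [ 129.  -49.  -48.    6. -116. -170.] [ 0.0306  0.005  -0.0163]
1.73 180 -40 9 [ 6.05 -1.77] [0.15 0.14 0.14] [ 131.  -21.  -58.    2.  -77. -174.] [0.0193 0.0278 0.009 ]
2.15 150 -40 9 [4.75 1.14] [0.17 0.23 0.09] [ 117.   -1.  -58.   13.  -56. -168.] [0.0067 0.0335 0.0075]
2.19 120 -70 6 [6.39 0.11] [0.37 0.18 0.1 ] [  74.    1.  -58.   32.  -45. -141.] [-0.0008  0.025   0.0244]
```

```bash
time timeout 500 python3 - <<'E'
from kin import *
rng=np.random.default_rng(0); s=r.get_state(); q0=np.array(s["joints"]); B=fk(q0)[1]; res=[]
import time; t0=time.time()
while time.time()-t0<400:
    rr,az,zz=rng.uniform(.36,.62),np.radians(rng.uniform(-15,75)),rng.uniform(.2,.42)
    T=np.array([rr*np.cos(az),rr*np.sin(az),zz]); q,e=ik(T,B,q0)
    if e>.1 or (q<lo).any() or (q>hi).any() or q[2]>-50: continue
    for _ in range(6):
        a,el=np.radians(rng.uniform(0,360)),np.radians(rng.uniform(-80,60))
        d=.037*np.array([np.cos(a)*np.cos(el),np.sin(a)*np.cos(el),np.sin(el)])
        x=push(q,d,6); t=tilt(x); P=fk(x)[0]
        if np.hypot(*P[:2])<.33 or P[2]<.15 or x[5]<-168: continue
        c=max(0,2.5-t[0],t[0]-7)+abs(t[1]+.5); res.append((round(c,2),T.round(3),np.degrees([a,el]).round(0),d.round(4),t,P.round(3),x.round(0),q.round(0)))
res.sort(key=lambda x:x[0]); print(len(res))
for x in res[:8]: print(*x)
E
```

```text
540
0.84 [0.36  0.06  0.272] [199. -73.] [-0.0102 -0.0035 -0.0354] [ 7.8  -0.46] [0.329 0.088 0.17 ] [  78.  -16.  -58.   22.  -61. -133.] [  78.  -27.  -54.   28.  -73. -129.]
0.85 [0.337 0.136 0.25 ] [247. -63.] [-0.0065 -0.0155 -0.033 ] [ 7.16 -1.19] [0.324 0.103 0.162] [  80.  -14.  -58.   22.  -60. -136.] [  88.  -20.  -53.   26.  -72. -140.]
0.86 [0.337 0.136 0.25 ] [268. -63.] [-0.0007 -0.0169 -0.0329] [ 7.54 -0.82] [0.367 0.088 0.154] [  68.  -10.  -58.   27.  -53. -129.] [  88.  -20.  -53.   26.  -72. -140.]
1.13 [0.476 0.131 0.209] [190. -34.] [-0.0304 -0.0051 -0.0204] [5.96 0.63] [0.319 0.143 0.156] [  85.  -11.  -58.   24.  -59. -142.] [  56.   -5.  -51.   39.  -48. -125.]
1.36 [0.474 0.071 0.229] [187. -46.] [-0.0257 -0.0031 -0.0265] [7.85 0.01] [0.362 0.092 0.157] [  69.  -11.  -58.   26.  -54. -129.] [  51.  -10.  -52.   38.  -48. -118.]
1.42 [ 0.354 -0.071  0.326] [201. -71.] [-0.011  -0.0042 -0.0351] [6.85 0.92] [ 0.347 -0.078  0.172] [ 127.  -72.  -58.    7. -126. -166.] [  61.  -38.  -50.   28.  -78. -108.]
1.53 [0.452 0.114 0.228] [215. -36.] [-0.0246 -0.0171 -0.0218] [7.72 0.31] [0.342 0.049 0.188] [  72.  -20.  -58.   24.  -62. -127.] [  59.   -9.  -52.   36.  -52. -124.]
1.56 [0.423 0.033 0.277] [150. -61.] [-0.0154  0.0089 -0.0325] [6.6  1.06] [0.361 0.122 0.156] [  73.  -10.  -58.   28.  -53. -134.] [  57.  -20.  -51.   32.  -61. -114.]
real	6m41.248s
user	6m37.839s
sys	0m0.172s
```

```bash
python3 st.py "(-.013,-.012,.047)" "(-.0102,-.0035,-.0354)" | tail -3
```

```text
(-.013,-.012,.047) -> [ 0.0126 -0.0199 -0.0444]
(-.0102,-.0035,-.0354) -> [0.0128 0.0206 0.028 ]
tilt short al 2.90 be 5.43 deg (al>0 more vertical)
```

send_rows([
  {"travel": [0.006,-0.01,-0.022],"spin": 0},
  {"travel": [0.006,-0.01,-0.022],"spin": 0},
  {"travel": [0.0128,0.0206,0.028],"spin": 0},
  {"travel": [0.0128,0.0206,0.028],"spin": 0},
  {"travel": [0.0128,0.0206,0.028],"spin": 0},
])

```text
time_s: 16.8
tcp_pos: [0.3362, 0.0716, 0.2158]
eef_rot: [-155.8, 5.2, -130.3]
contact_force: [0.4, 0.4, 0.6]
gripper_width: 0.0097
```

```bash
python3 st.py "(-.0102,-.0035,-.0354)" | sed -n '1p;4,$p'
```

```text
t 16.8 J [  81.5  -25.4  -58.2   24.9  -68.3 -134.5] tcp [0.3362 0.0716 0.2158] rpy [-155.8    5.2 -130.3] w 0.0097 F [0.4 0.4 0.6]
tab in W0 frame mm [-234.4   81.2  260.9]
(-.0102,-.0035,-.0354) -> [0.0124 0.0191 0.0291]
tilt short al 5.69 be 4.52 deg (al>0 more vertical)
```

send_rows([
  {"travel": [0.0094,-0.0315,0.0138],"spin": 0},
  {"travel": [0.0094,-0.0315,0.0138],"spin": 0},
  {"travel": [0.0094,-0.0315,0.0138],"spin": 0},
  {"travel": [0.0094,-0.0315,0.0138],"spin": 0},
  {"travel": [0.0094,-0.0315,0.0138],"spin": 0},
])

```text
time_s: 17.22
tcp_pos: [0.4253, -0.0363, 0.219]
eef_rot: [-156.3, 5.7, -128.5]
contact_force: [-0.1, 1.3, 0.1]
gripper_width: 0.0098
```

send_rows([
  {"travel": [0.0094,-0.0315,0.0138],"spin": 0},
  {"travel": [0.0094,-0.0315,0.0138],"spin": -1},
  {"travel": [0,0,0],"spin": -1},
  {"travel": [0,0,0],"spin": -1},
])

```text
time_s: 17.55
tcp_pos: [0.47, -0.1041, 0.2204]
eef_rot: [-155.8, 4.7, -126.5]
contact_force: [-0.6, 1.2, -1.2]
gripper_width: 0.0098
```

```bash
GO="1,4,75" python3 st.py
```

```text
t 17.55 J [ 23.7 -12.7 -52.6  31.2 -37.8 -84.1] tcp [ 0.47   -0.1041  0.2204] rpy [-155.8    4.7 -126.5] w 0.0098 F [-0.6  1.2 -1.2]
toolz [ 0.374 -0.183 -0.909] need [ 0.011 -0.137  0.043] az -85.6 ang 8.25
spin needed 0.49
tab in W0 frame mm [-45.6  31.5 157.2]
tilt short al 5.99 be 5.64 deg (al>0 more vertical)
GO travel [ 0.036  -0.0543  0.0738] norm 0.098
```

send_rows([
  {"travel": [0.012,-0.018,0.015],"spin": 0},
  {"travel": [0.012,-0.018,0.015],"spin": 0},
  {"travel": [0.01,-0.015,0.014],"spin": 0},
  {"travel": [0,0,0],"spin": 0},
  {"travel": [0,0,0],"spin": 0},
], squeeze=20)

```text
time_s: 17.97
tcp_pos: [0.5066, -0.1754, 0.2017]
eef_rot: [-155.5, 4.9, -126.6]
contact_force: [-0.5, 0.4, -0.6]
gripper_width: 0.0099
```

```bash
GO="1,4,75" python3 st.py; python3 - <<'E'
from h import *
im,d=r.capture("side")
for n in("blue_tab","blue_strip"):
  for q in r.pinpoint("side",n)[:4]: print(n,q["conf"],w("side",q["at"]).round(4),(1000*deckR().T@(w("side",q["at"])-W0)).round(1))
cv2.imwrite("pics/h1.png",cv2.resize(im[230:400,230:470],(800,567)))
E
```

```text
t 17.9667 J [  9.6  -5.7 -50.   30.8 -28.6 -72.4] tcp [ 0.5066 -0.1754  0.2017] rpy [-155.5    4.9 -126.6] w 0.0099 F [-0.5  0.4 -0.6]
toolz [ 0.379 -0.185 -0.907] need [ 0.005 -0.135  0.041] az -87.7 ang 8.11
spin needed 0.28
tab in W0 frame mm [8.800e+00 1.000e-01 1.041e+02]
tilt short al 5.67 be 5.76 deg (al>0 more vertical)
GO travel [-0.001   0.0049  0.03  ] norm 0.03
blue_tab 0.88 [0.3114 0.1833 0.0587] [-393.2  152.6  152.7]
blue_tab 0.86 [ 0.4966 -0.1743  0.2191] [  8.6  -3.7 106.1]
blue_tab 0.63 [0.7897 0.1022 0.0054] [ -56.6  396.4 -103.1]
blue_tab 0.57 [0.5123 0.3847 0.0628] [-369.   435.9  143.6]
blue_strip 0.98 [ 0.5191 -0.1876  0.1584] [ 0.5  0.5 40.6]
blue_strip 0.68 [ 0.5143  0.3839 -0.0024] [-399.9  436.5   86.1]
blue_strip 0.62 [ 0.3133  0.1807 -0.0028] [-421.2  151.8   97.9]
```

View pics/h1.png

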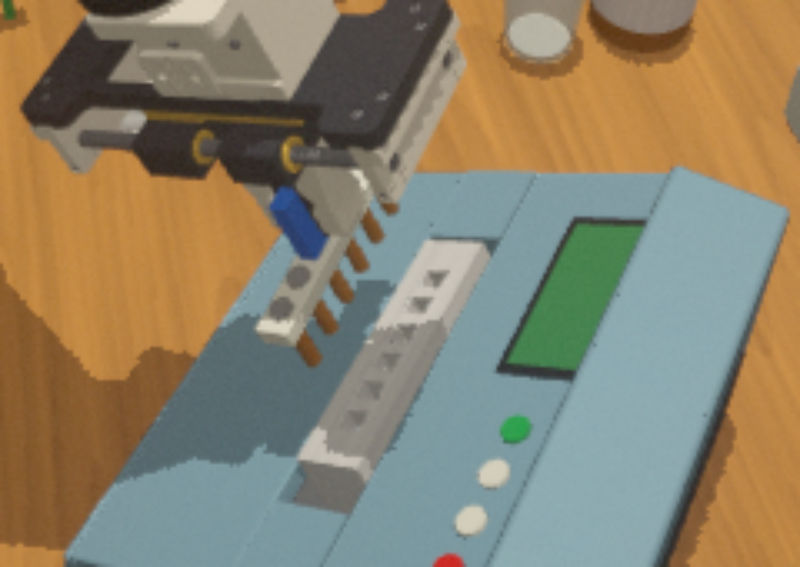

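The strip hovers over the block, tube tips at crop (310,350) to (390,210), with the wells clear in front. I'll measure the strip's offset along the row in the grip from the brown tubes.

```bash
cat > tubes.py <<'E'
from h import *
im,d=r.capture("side"); s=r.get_state()
Rt=R.from_euler('xyz',s["eef_rot"],degrees=True).as_matrix(); D=deckR(); tab=s["tcp_pos"]-.0175*Rt[:,2]
f,cx,cy,o,M=cam("side"); v,u=np.mgrid[0:400,0:640]
ray=np.stack([(u-cx)/f,(v-cy)/f,np.ones_like(u)],-1)@M.T
t=((tab-o)@Rt[:,1])/(ray@Rt[:,1]); P=o+t[...,None]*ray; L=(P-tab)@Rt*1000   # x along strip, z toward tips
C=cloud("side",d); Lc=(C-tab)@Rt*1000
H=cv2.cvtColor(im,cv2.COLOR_BGR2HSV); C0=(d>0)&(abs(Lc[...,1])<12)&(abs(Lc[...,0])<75)
k=C0&(H[...,0]<20)&(H[...,1]>100)&(Lc[...,2]>30)&(Lc[...,2]<70)
n,lb,st,ce=cv2.connectedComponentsWithStats(k.astype(np.uint8))
us=[]
for i in range(1,n):
    if st[i,4]>8:
        m=lb==i; us.append(L[...,0][m].mean()); print("tube px",ce[i].round(1),"n",st[i,4],"u %.1f"%us[-1],"v %.1f..%.1f"%(L[...,2][m].min(),L[...,2][m].max()),"slope",np.polyfit(L[...,2][m],L[...,0][m],1)[0].round(3),"depth y %.1f"%Lc[...,1][m].mean())
us=np.array(us); off=(us-9+9)%18-9
print("offset mod18 of (u-9):",off.round(1))
b=C0&(H[...,0]>100)&(H[...,0]<125)&(H[...,1]>140)
print("blue u range",L[...,0][b].min(),L[...,0][b].max(),"v",L[...,2][b].min(),L[...,2][b].max())
E
python3 tubes.py
```

```text
tube px [346.3 290.7] n 11 u -39.1 v 49.5..59.9 slope -0.61 depth y -0.9
tube px [340.7 296.7] n 31 u -21.9 v 41.8..59.9 slope -0.064 depth y -1.2
tube px [336.2 305.6] n 34 u -3.9 v 41.0..60.0 slope -0.068 depth y -1.2
tube px [331.8 315. ] n 38 u 14.1 v 41.2..61.1 slope -0.069 depth y -1.3
tube px [326.9 324.3] n 39 u 32.1 v 41.6..60.0 slope -0.107 depth y -1.3
tube px [321.9 333.7] n 42 u 49.7 v 40.8..60.1 slope -0.045 depth y -1.5
offset mod18 of (u-9): [5.9 5.1 5.1 5.1 5.1 4.7]
blue u range 6.050204772165182 24.101831631981135 v -19.006683956105945 23.851978546637145
```

The strip sits 5.1 mm off-centre along the jaws and square to the tool. The tool leans 5.8° along the row. The jaws' axis is that lean's pivot, so I'll press lightly with low squeeze on the flat beside the wells (x≈+12) to level the strip to the block.

```bash
cat > t.py <<'E'
from h import *; import sys
s=r.get_state(); Rt=R.from_euler('xyz',s["eef_rot"],degrees=True).as_matrix(); D=deckR()
OFF=float(open("off").read()) if __import__("os").path.exists("off") else 5.1
tip=s["tcp_pos"]+Rt@np.array([OFF,0,42.5])/1000; L=D.T@(tip-W0)*1000; e=D.T@Rt[:,2]
v=Rt.T@(-D[:,0]); print("t %.2f"%s["time_s"],"tip",L.round(1),"al %.2f be %.2f spin %.2f"%(np.degrees(-e[0]),np.degrees(e[1]),np.degrees(np.arctan2(-v[0],v[1]))),"F deck",(D.T@s["contact_force"]).round(1),"w %.4f"%s["gripper_width"],"J",s["joints"][2:5].round(1))
for a in sys.argv[1:]:
    g=np.array(eval(a)); print(a,(Rt.T@D@(g-L)/1000).round(4))
print("unit deck z down 1mm ->",(Rt.T@-D[:,2]/1000).round(5))
E
python3 t.py "(12.5,4,12)"
```

```text
t 18.17 tip [ 2.1  2.5 45.2] al 5.64 be 5.89 spin 0.41 F deck [-1.   0.3 -0.6] w 0.0097 J [-50.   30.9 -28.6]
(12.5,4,12) [ 0.002  -0.0136  0.032 ]
unit deck z down 1mm -> [ 0.0001  -0.0001   0.00099]
```

send_rows([
  {"travel": [0.001,-0.007,0.012],"spin": 0.4},
  {"travel": [0.001,-0.007,0.01],"spin": 0},
  {"travel": [0,0,0.008],"spin": 0},
  {"travel": [0,0,0.002],"spin": 0},
  {"travel": [0,0,0],"spin": 0},
], squeeze=6)

```text
time_s: 18.58
tcp_pos: [0.5296, -0.1845, 0.1821]
eef_rot: [-155.2, 5.4, -126.3]
contact_force: [-0.1, -0.2, -0.3]
gripper_width: 0.0097
```

```bash
python3 t.py "(12.5,4,5)"
```

```text
t 18.58 tip [13.6  9.3 15.4] al 5.38 be 6.36 spin 0.35 F deck [-0.1 -0.2 -0.3] w 0.0097 J [-50.6  34.5 -23. ]
(12.5,4,5) [0.0064 0.0002 0.0098]
unit deck z down 1mm -> [ 1.1e-04 -9.0e-05  9.9e-04]
```

send_rows([
  {"travel": [0.003,0.0005,0.003],"spin": 0},
  {"travel": [0.003,0,0.003],"spin": 0},
])

```text
time_s: 18.75
tcp_pos: [0.5285, -0.1888, 0.1771]
eef_rot: [-155.1, 5.5, -126.1]
contact_force: [0.4, 0.1, -0.5]
gripper_width: 0.01
```

send_rows([
  {"travel": [0,0,0.0015],"spin": 0},
  {"travel": [0,0,0.0015],"spin": 0},
])

```text
time_s: 18.92
tcp_pos: [0.5293, -0.1893, 0.1746]
eef_rot: [-155.1, 5.5, -126.1]
contact_force: [-0.9, -0.0, -0.1]
gripper_width: 0.0102
```

send_rows([
  {"travel": [0,0,0.001],"spin": 0},
  {"travel": [0,0,0.001],"spin": 0},
])

```text
time_s: 19.08
tcp_pos: [0.53, -0.1897, 0.1729]
eef_rot: [-155.0, 5.5, -126.1]
contact_force: [-0.3, 0.3, 0.1]
gripper_width: 0.0096
```

```bash
python3 t.py
```

```text
t 19.08 tip [12.4  5.7  5.6] al 5.23 be 6.55 spin 0.47 F deck [-0.3  0.   0.3] w 0.0096 J [-51.9  37.  -20.4]
unit deck z down 1mm -> [ 1.2e-04 -9.0e-05  9.9e-04]
```

send_rows([
  {"travel": [0,0,0.001],"spin": 0},
  {"travel": [0,0,0.001],"spin": 0},
])

```text
time_s: 19.25
tcp_pos: [0.5312, -0.1901, 0.1713]
eef_rot: [-155.0, 5.5, -126.1]
contact_force: [-0.3, 2.8, 2.0]
gripper_width: 0.0097
```

send_rows([
  {"travel": [0,0,0.001],"spin": 0},
  {"travel": [0,0,0.001],"spin": 0},
])

```text
time_s: 19.42
tcp_pos: [0.5333, -0.1897, 0.1703]
eef_rot: [-154.9, 5.7, -126.0]
contact_force: [-1.9, 3.7, 3.5]
gripper_width: 0.0099
```

send_rows([
  {"travel": [0,0,0.001],"spin": 0},
  {"travel": [0,0,0.001],"spin": 0},
])

```text
time_s: 19.58
tcp_pos: [0.5352, -0.1895, 0.1692]
eef_rot: [-154.8, 5.8, -125.9]
contact_force: [-0.0, 4.8, 3.4]
gripper_width: 0.0105
```

```bash
python3 t.py; python3 tubes.py
```

```text
t 19.58 tip [14.   9.4  0.5] al 5.03 be 6.85 spin 0.49 F deck [-1.   3.7  4.5] w 0.0105 J [-52.5  38.9 -18.9]
unit deck z down 1mm -> [ 1.2e-04 -9.0e-05  9.9e-04]
tube px [363.7 309.1] n 9 u -34.9 v 47.2..63.0 slope -0.085 depth y -0.5
tube px [359.4 315.2] n 37 u -19.6 v 42.6..61.8 slope 0.014 depth y -1.4
tube px [354.8 324. ] n 39 u -1.0 v 40.3..60.6 slope -0.019 depth y -0.9
tube px [350.2 332.6] n 40 u 16.9 v 38.1..58.0 slope -0.011 depth y -0.5
tube px [345.1 341.7] n 38 u 35.4 v 36.0..54.4 slope -0.013 depth y 0.1
tube px [340. 351.] n 40 u 53.7 v 34.0..53.1 slope -0.033 depth y 0.6
offset mod18 of (u-9): [-7.9  7.4  8.   7.9  8.4  8.7]
blue u range 6.642966177713826 25.319960642742135 v -21.6088732007971 21.829794735908656
```

The strip has pivoted level in the jaws: tip line slope 0.119 against a tool lean of 0.120, at 4.5 N. Lifting slightly and moving over the wells.

```bash
echo 8.0 > off; sed -i 's/42.5\])/41.9])/' t.py; python3 t.py "(1,4,5)"
```

```text
t 19.63 tip [14.   6.6  0.6] al 5.03 be 6.85 spin 0.50 F deck [-0.7  3.6  5. ] w 0.0104 J [-52.5  38.9 -18.9]
(1,4,5) [ 0.0019  0.0134 -0.0035]
unit deck z down 1mm -> [ 1.2e-04 -9.0e-05  9.9e-04]
```

send_rows([
  {"travel": [0,0,-0.004],"spin": 0},
  {"travel": [0,0,-0.003],"spin": 0},
  {"travel": [0,0,0],"spin": 0},
], squeeze=15)

```text
time_s: 19.88
tcp_pos: [0.5305, -0.1893, 0.1744]
eef_rot: [-155.0, 5.6, -126.0]
contact_force: [0.1, -0.4, -0.3]
gripper_width: 0.0099
```

```bash
python3 t.py "(1,4,5)"; python3 tubes.py
```

```text
t 19.88 tip [13.3  3.4  7.1] al 5.18 be 6.62 spin 0.47 F deck [ 0.2 -0.2 -0.5] w 0.0099 J [-51.8  36.7 -20.6]
(1,4,5) [-0.0004  0.012   0.0033]
unit deck z down 1mm -> [ 1.2e-04 -9.0e-05  9.9e-04]
tube px [360.8 307.8] n 13 u -34.4 v 45.7..62.6 slope -0.084 depth y 0.2
tube px [356.6 314.1] n 33 u -19.1 v 42.5..60.4 slope -0.029 depth y -1.2
tube px [352.2 322.7] n 38 u -1.2 v 40.6..60.5 slope 0.042 depth y -1.5
tube px [347.6 331.6] n 39 u 16.8 v 39.7..58.2 slope 0.025 depth y -1.0
tube px [342.7 340.5] n 42 u 34.7 v 37.8..57.2 slope 0.008 depth y -1.3
tube px [338. 350.] n 41 u 52.5 v 37.0..56.1 slope -0.02 depth y -1.3
offset mod18 of (u-9): [-7.4  7.9  7.8  7.8  7.7  7.5]
blue u range 6.955942388254208 24.869501700285493 v -20.776244239604218 22.19323072480111
```

send_rows([
  {"travel": [0,0.006,0],"spin": 0.4},
  {"travel": [0,0.006,0],"spin": 0},
  {"travel": [0,0,0],"spin": 0},
], squeeze=10)

```text
time_s: 20.18
tcp_pos: [0.5214, -0.1825, 0.1689]
eef_rot: [-155.0, 5.7, -126.5]
contact_force: [0.3, 0.4, -0.5]
gripper_width: 0.01
```

```bash
python3 t.py "(1,4.4,2)"; python3 tubes.py|tail -2; python3 - <<'E'
from h import *
im,d=r.capture("side"); cv2.imwrite("pics/h2.png",cv2.resize(im[260:400,290:430],(600,600),interpolation=cv2.INTER_CUBIC))
E
```

```text
t 20.18 tip [0.7 2.8 8.1] al 5.20 be 6.57 spin 0.02 F deck [-0.3  0.5 -0.4] w 0.0100 J [-53.9  39.2 -19.7]
(1,4.4,2) [-0.0009 -0.0009  0.0061]
unit deck z down 1mm -> [ 1.2e-04 -9.0e-05  9.9e-04]
offset mod18 of (u-9): [8.7 8.2 8.3 8.1 8. ]
blue u range 7.437830424139993 24.76951471000149 v -21.85369272406282 21.74023912440329
```

View pics/h2.png

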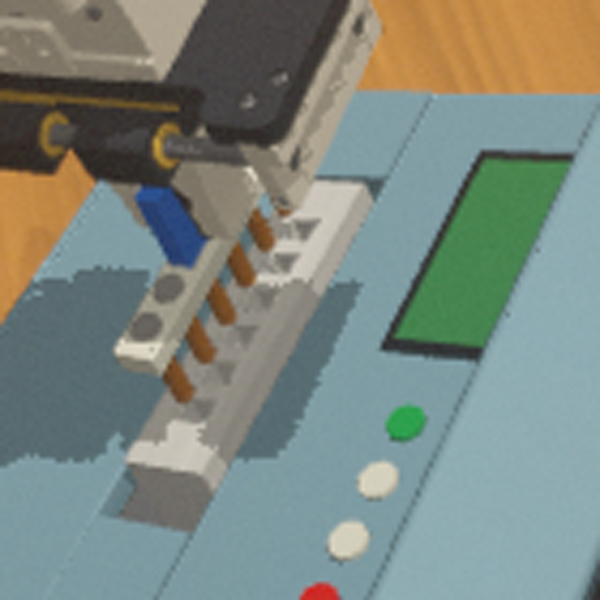

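```bash
python3 - <<'E'
from h import *
D=deckR(); f=lambda p:np.round(px("side",W0+D@(np.array(p)/1000)),1)
print("well1 pred",f((1,4.4-45,0)),"well6",f((1,49.4,0)))
print("tip1 pred z6",f((.7,2.8-45,6)),"tip2",f((.7,2.8-27,7)))
print("tip1 lowered at x=.7",f((.7,2.8-45,0)),"x scale",f((11,4.4-45,0))-f((1,4.4-45,0)))
E
```

```text
well1 pred [335.7 354.9] well6 [360.  312.8]
tip1 pred z6 [333.4 353.1] tip2 [338.4 343.7]
tip1 lowered at x=.7 [335.1 355.7] x scale [5.  0.7]
```

Picture and model agree to within 1 px: tips at crop (182,400), wells at (200,405), tips about 6–8 mm above. Lowering gently with force checks.

send_rows([
  {"travel": [-0.001,-0.002,0.002],"spin": 0},
  {"travel": [0,0,0.002],"spin": 0},
  {"travel": [0,0,0.001],"spin": 0},
], squeeze=8)

```text
time_s: 20.53
tcp_pos: [0.5276, -0.1841, 0.1665]
eef_rot: [-155.0, 5.8, -126.4]
contact_force: [0.4, 0.2, -0.2]
gripper_width: 0.01
```

```bash
python3 t.py "(2,4.4,0)"
```

```text
t 20.53 tip [4.5 5.6 3. ] al 5.12 be 6.65 spin 0.02 F deck [ 0.1  0.4 -0.3] w 0.0100 J [-53.8  40.4 -18.8]
(2,4.4,0) [0.0015 0.0022 0.0031]
unit deck z down 1mm -> [ 1.2e-04 -9.0e-05  9.9e-04]
```

send_rows([
  {"travel": [0.001,0.0012,0.001],"spin": 0},
  {"travel": [0,0,0],"spin": 0},
])

```text
time_s: 20.7
tcp_pos: [0.5268, -0.1846, 0.1644]
eef_rot: [-155.0, 5.8, -126.4]
contact_force: [0.4, -0.4, -0.6]
gripper_width: 0.0098
```

```bash
python3 t.py "(2,4.4,0)"
```

```text
t 20.70 tip [3.3 4.7 1.4] al 5.14 be 6.63 spin 0.02 F deck [ 0.2 -0.1 -0.8] w 0.0098 J [-54.1  41.  -18.3]
(2,4.4,0) [0.0004 0.0011 0.0015]
unit deck z down 1mm -> [ 1.2e-04 -9.0e-05  9.9e-04]
```

send_rows([
  {"travel": [0.0004,0.001,0.001],"spin": 0},
  {"travel": [0.0003,0.0003,0.001],"spin": 0},
])

```text
time_s: 20.87
tcp_pos: [0.5263, -0.1849, 0.1618]
eef_rot: [-155.0, 5.8, -126.5]
contact_force: [-0.3, -0.3, -0.6]
gripper_width: 0.0102
```

```bash
python3 t.py "(2,4.4,-2)"
```

```text
t 20.87 tip [ 1.8  4.1 -0.8] al 5.14 be 6.61 spin 0.01 F deck [-0.3 -0.4 -0.5] w 0.0102 J [-54.6  42.1 -17.7]
(2,4.4,-2) [-0.0002 -0.0003  0.0012]
unit deck z down 1mm -> [ 1.2e-04 -9.0e-05  9.9e-04]
```

send_rows([
  {"travel": [0.0003,0.0003,0.001],"spin": 0},
  {"travel": [0.0003,0.0003,0.001],"spin": 0},
])

```text
time_s: 21.03
tcp_pos: [0.5262, -0.1855, 0.1594]
eef_rot: [-155.0, 5.8, -126.5]
contact_force: [0.9, 0.2, -0.3]
gripper_width: 0.01
```

```bash
python3 t.py "(2,4.4,-4)"
```

```text
t 21.03 tip [ 0.8  3.6 -3. ] al 5.15 be 6.61 spin 0.01 F deck [ 0.3  0.7 -0.6] w 0.0100 J [-55.   43.1 -17.1]
(2,4.4,-4) [-0.0007 -0.0013  0.001 ]
unit deck z down 1mm -> [ 1.2e-04 -9.0e-05  9.9e-04]
```

send_rows([
  {"travel": [-0.0003,-0.0005,0.001],"spin": 0},
  {"travel": [0,0,0.001],"spin": 0},
])

```text
time_s: 21.2
tcp_pos: [0.5275, -0.186, 0.1576]
eef_rot: [-155.0, 5.7, -126.4]
contact_force: [-0.1, 0.1, -0.7]
gripper_width: 0.0098
```

send_rows([
  {"travel": [0.0001,0,0.001],"spin": 0},
  {"travel": [0.0001,0.0001,0.001],"spin": 0},
])

```text
time_s: 21.37
tcp_pos: [0.5282, -0.1864, 0.1556]
eef_rot: [-155.0, 5.8, -126.4]
contact_force: [0.7, 0.8, -0.7]
gripper_width: 0.0102
```

```bash
python3 t.py "(1.5,4,-10)"
```

```text
t 21.37 tip [ 0.8  4.1 -7.4] al 5.14 be 6.61 spin 0.01 F deck [-0.3  1.1 -0.7] w 0.0102 J [-55.4  44.9 -16.1]
(1.5,4,-10) [ 0.0005 -0.0009  0.0025]
unit deck z down 1mm -> [ 1.2e-04 -9.0e-05  9.9e-04]
```

send_rows([
  {"travel": [0,-0.0002,0.0015],"spin": 0},
  {"travel": [0.0001,0,0.0015],"spin": 0},
])

```text
time_s: 21.53
tcp_pos: [0.5296, -0.1872, 0.1528]
eef_rot: [-155.0, 5.8, -126.5]
contact_force: [-1.2, -0.3, -1.3]
gripper_width: 0.0097
```

send_rows([
  {"travel": [0.0001,0,0.0015],"spin": 0},
  {"travel": [0.0001,0,0.0015],"spin": 0},
])

```text
time_s: 21.7
tcp_pos: [0.5306, -0.1881, 0.1497]
eef_rot: [-155.0, 5.7, -126.5]
contact_force: [0.2, -0.4, 0.4]
gripper_width: 0.01
```

```bash
python3 t.py "(1,4,-20)"
```

```text
t 21.70 tip [  0.4   4.4 -13.9] al 5.15 be 6.59 spin 0.01 F deck [ 0.5 -0.2  0.1] w 0.0100 J [-56.2  48.1 -14.5]
(1,4,-20) [ 0.0011 -0.0012  0.0059]
unit deck z down 1mm -> [ 1.2e-04 -9.0e-05  9.9e-04]
```

send_rows([
  {"travel": [0.0002,-0.0004,0.0015],"spin": 0},
  {"travel": [0.0002,0,0.0015],"spin": 0},
])

```text
time_s: 21.87
tcp_pos: [0.532, -0.1892, 0.1468]
eef_rot: [-155.0, 5.7, -126.5]
contact_force: [-0.0, -0.1, -0.6]
gripper_width: 0.0099
```

send_rows([
  {"travel": [0.0002,0,0.0015],"spin": 0},
  {"travel": [0.0001,0,0.001],"spin": 0},
])

```text
time_s: 22.03
tcp_pos: [0.5329, -0.19, 0.144]
eef_rot: [-155.0, 5.7, -126.5]
contact_force: [-1.0, -0.4, -1.0]
gripper_width: 0.0102
```

```bash
python3 t.py "(1,4,-24)"; python3 - <<'E'
from h import *
im,d=r.capture("side"); cv2.imwrite("pics/h3.png",cv2.resize(im[260:400,290:430],(600,600),interpolation=cv2.INTER_CUBIC))
E
```

```text
t 22.03 tip [  0.    4.4 -20.3] al 5.17 be 6.59 spin 0.02 F deck [-0.9 -0.9 -0.6] w 0.0102 J [-57.   51.7 -12.8]
(1,4,-24) [ 0.0008 -0.0013  0.0035]
unit deck z down 1mm -> [ 1.2e-04 -9.0e-05  9.9e-04]
```

View pics/h3.png

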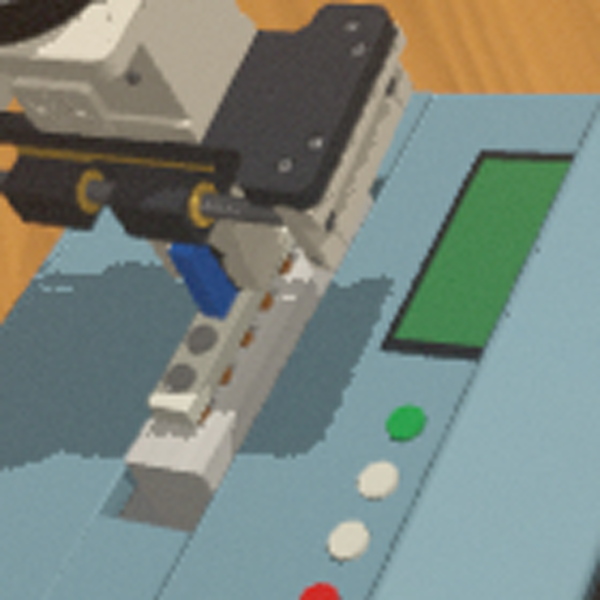

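All tubes are in the wells, bar about 7 mm above the block (crop 180–300, 270–420), with no contact force. Opening the fingers a little to let it drop home.

send_rows([
  {"travel": [0,0,0],"spin": 0},
  {"travel": [0,0,0],"spin": 0},
  {"travel": [0,0,0],"spin": 0},
  {"travel": [0,0,0],"spin": 0},
  {"travel": [0,0,0],"spin": 0},
], gripper=-0.5)

```text
time_s: 22.5
tcp_pos: [0.5333, -0.1901, 0.1443]
eef_rot: [-155.0, 5.8, -126.4]
contact_force: [-0.4, -0.2, -0.9]
gripper_width: 0.0217
```

```bash
cat > tabm.py <<'E'
from h import *
im,d=r.capture("side"); D=deckR(); C=cloud("side",d); L=(C-W0)@D*1000
H=cv2.cvtColor(im,cv2.COLOR_BGR2HSV)
b=(d>0)&(abs(L[...,0])<40)&(abs(L[...,1])<60)&(L[...,2]>5)&(L[...,2]<90)&(H[...,0]>100)&(H[...,0]<125)&(H[...,1]>140)
print("blue n",b.sum(),"lo",np.percentile(L[b],3,axis=0).round(1),"hi",np.percentile(L[b],97,axis=0).round(1))
k=(d>0)&(abs(L[...,0])<12)&(abs(L[...,1]-4)<62)&(L[...,2]>-3)&(L[...,2]<30)&(H[...,1]<60)
for y0 in range(-58,60,10):
    m=k&(L[...,1]>y0)&(L[...,1]<y0+10)
    if m.sum()>5: print("y",y0+5,"n",m.sum(),"z90 %.1f"%np.percentile(L[...,2][m],85))
for n in("blue_tab","blue_strip"):
    for q in r.pinpoint("side",n)[:4]:
        p=1000*D.T@(w("side",q["at"])-W0)
        if np.linalg.norm(p)<150: print(n,round(q["conf"],2),p.round(1))
im2=cv2.resize(im[260:400,290:430],(600,600),interpolation=cv2.INTER_CUBIC); cv2.imwrite("pics/last.png",im2)
E
python3 tabm.py; python3 t.py
```

```text
blue n 224 lo [ -3.3 -14.2  13.7] hi [ 6.4  3.8 46.3]
y -53 n 116 z90 9.9
y -43 n 82 z90 12.2
y -33 n 81 z90 11.0
y -23 n 70 z90 12.0
y -13 n 61 z90 10.8
y -3 n 44 z90 10.1
y 7 n 34 z90 9.7
y 17 n 12 z90 1.9
y 27 n 11 z90 1.2
y 37 n 6 z90 1.7
blue_tab 0.7 [-2.4  2.9 35.4]
blue_strip 0.82 [ -2.4   4.  -32.4]
t 22.65 tip [  0.4   4.5 -20.3] al 5.15 be 6.61 spin 0.01 F deck [-0.6 -0.6  0.2] w 0.0219 J [-57.   51.8 -12.8]
unit deck z down 1mm -> [ 1.2e-04 -9.0e-05  9.9e-04]
```

The tab top is at 46.3 mm (46 expected) and the bar top at 10–12 mm (10 expected), so the strip is home. Opening wider and backing out.

send_rows([
  {"travel": [0,0,0],"spin": 0},
  {"travel": [0,0,0],"spin": 0},
  {"travel": [0,0,0],"spin": 0},
  {"travel": [0,0,0],"spin": 0},
], gripper=-0.1)

```text
time_s: 22.98
tcp_pos: [0.5333, -0.1899, 0.1444]
eef_rot: [-155.0, 5.8, -126.4]
contact_force: [-0.2, -0.5, 0.2]
gripper_width: 0.0384
```

send_rows([
  {"travel": [0,0,-0.008],"spin": 0},
  {"travel": [0,0,-0.01],"spin": 0},
  {"travel": [0,0,-0.012],"spin": 0},
  {"travel": [0,0,-0.015],"spin": 0},
])

```text
time_s: 23.32
tcp_pos: [0.5127, -0.1825, 0.1818]
eef_rot: [-155.4, 5.5, -126.6]
contact_force: [1.0, -0.5, 1.7]
gripper_width: 0.0393
```

send_rows([
  {"travel": [0,0,-0.025],"spin": 0},
  {"travel": [0,0,-0.03],"spin": 0},
  {"travel": [0,0,-0.03],"spin": 0},
  {"travel": [0,0,-0.02],"spin": 0},
  {"travel": [0,0,0],"spin": 0},
])

```text
time_s: 23.73
tcp_pos: [0.4692, -0.1615, 0.2819]
eef_rot: [-155.6, 5.7, -126.5]
contact_force: [1.2, 0.9, 0.1]
gripper_width: 0.0395
```

```bash
python3 tabm.py; python3 t.py | head -1
```

```text
blue n 391 lo [ -2.6 -13.9  14.4] hi [ 6.5 18.2 46.6]
y -53 n 110 z90 9.8
y -43 n 86 z90 12.0
y -33 n 79 z90 10.7
y -23 n 74 z90 12.1
y -13 n 62 z90 10.4
y -3 n 43 z90 10.3
y 7 n 43 z90 10.1
y 17 n 42 z90 10.1
y 27 n 61 z90 12.0
y 37 n 60 z90 11.5
y 47 n 68 z90 12.3
y 57 n 45 z90 10.6
blue_tab 0.6 [-0.5  5.9 37.4]
blue_strip 0.85 [  1.2   2.4 -27.6]
blue_strip 0.51 [-1.2 -2.8 -0.9]
t 23.88 tip [  7.8 -15.7 128.8] al 5.99 be 6.26 spin 0.07 F deck [-0.8 -0.3 -0.2] w 0.0395 J [-43.7  22.7 -43.8]
```

View pics/last.png

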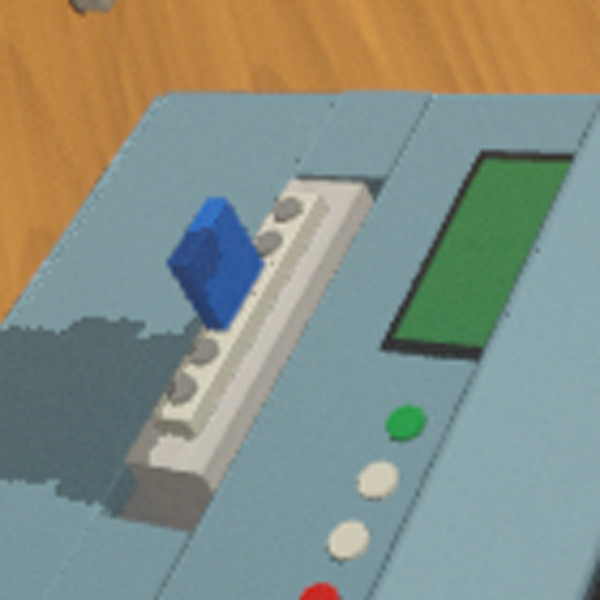

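The bar lies flush on the block, with the tab upright at crop (215,265) and the gripper clear. Handing in.

```bash
python3 -c "
from plant import r; r.close_job()"
```

```text
the job is handed in; nothing more can be done
```

The blue strip is seated in the reader's six wells, released, and the job is handed in at about 24 s of the 69 s allowed. No verdict is reported, so what follows rests on my own checks.

**How it was done:**
- **Tilt:** the moves can't tilt the tool. I pushed the arm against its reach limits until the tool leaned about 25° along the slope. It stayed about 5° short of the slope's 30° and about 6.6° off along the row.
- **Levelling:** I pivoted the strip in a loose grip by pressing it lightly on the flat beside the wells.
- **Insertion:** the tubes went into the wells without measurable contact. I then opened the fingers and the strip dropped home.

**Last checks:**
- **Height:** the tab top is 46.6 mm above the nominal block face (46 expected), and the bar top is at 10–12 mm along its whole length (10 expected).
- **Position:** the tab centre is about 2 mm across the slope and 2 mm along the row, both inside tolerance.
- **Force:** the highest contact force I read was about 6 N, during the levelling press.
- **Final picture:** the bar is flush on the block, the tab is upright and the gripper is clear.

**Disagreements:**
- **Tab height:** the network put the tab at 37.4 mm after release, outside the 30–35.5 mm band. The network is only good to about 4 mm, and the depth readings and the picture agree the strip is home.
- **Grip estimate:** the first estimate of where the strip sat along the jaws was about 5 mm off. I corrected it from the camera image.

I did not re-measure the orange strip or the other bystanders at the end. Nothing came near them after the grasp, and orange looked unmoved in the picture taken after lifting.

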